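# Restock the bento packing station

### The job

Restock the packing station from the row of clean bento parts: load every open bento tier, upright, into the spring-loaded dispenser, pushing each one down until the catches at both ends snap over its lips and hold it, and lay every flat lid lengthwise on the sloped lid rack, one on another, between the side pins and with its lower end against the stop. Leave the pitcher, the lidded bowl, the spatula and the tongs where they are.

Things in the scene. Friction and masses are not known exactly. Their poses are not given: they have to be found in the camera images.
- dispenser: fixed steel tier dispenser: open-topped upright magazine with a spring-loaded platform inside, base 190 x 110 mm, 183 mm high. Origin: centre of its underside on the table; x along its length. The middle of each long side (|x| < 31 mm) is open down to 105 mm height, so fingers holding a tier by the middle of its long sides can go down with it
- mouth (a point): top of the dispenser's mouth, on its axis, 181 mm above the table. Guide strips at the corners leave a tier 2 mm play all round below 163 mm height; from there up to 181 mm they flare outwards by 9 mm. The gripper's body must stay above them
- catch_level (a point): point on the dispenser's axis, 155 mm high, where the catches hold the top rim. A sprung one-way catch hangs at each short end (pivots at x = +-78 mm, 180 mm high): it swings out as a tier's end lip is pushed down past it, then snaps over the lip. Push the rim 6 to 10 mm below this point before letting go (about 5 to 15 N in all); a tier not caught rides up again
- platform (a joint): how far the spring-loaded platform has sunk, m: 0 when empty (its top 149 mm high, it lies level), at most 0.118. Spring about 2 N at 0 and 60 N/m more. With n tiers caught it reads 0.024 + 0.026 (n - 1)
- rack: fixed steel lid rack: base plate 150 x 100 mm that carries the sloped ramp. Origin: centre of its underside on the table
- ramp: sloped support of the lid rack, 44 x 150 mm, 22 degrees. Origin: middle of its surface at the low end, at the inner face of the stop, 45 mm high; x up the slope, z square off it. The stop is 42 mm tall. Side pins 36 mm tall at x = 20 and 118 mm leave a lane 70 mm wide. Lids do not slide down by themselves; one against the stop has its centre at x = 68 mm, and each lid adds 10 mm in z
- tier1: mustard yellow plastic bento tier: open box, body 120 x 58 mm, 30 mm high, walls 3 mm, with end lips at the rim (z 26 to 30 mm), 136 mm long over them. Origin: centre of its underside; x along its length, z up. Same when turned half round. Its foot (104 x 42 mm, 4 mm high) drops into the rim of the tier below: each further tier adds 26 mm. 70 to 120 g. Grip across the 58 mm. May be absent
- tier2: mustard yellow plastic bento tier: open box, body 120 x 58 mm, 30 mm high, walls 3 mm, with end lips at the rim (z 26 to 30 mm), 136 mm long over them. Origin: centre of its underside; x along its length, z up. Same when turned half round. Its foot (104 x 42 mm, 4 mm high) drops into the rim of the tier below: each further tier adds 26 mm. 70 to 120 g. Grip across the 58 mm. May be absent
- tier3: mustard yellow plastic bento tier: open box, body 120 x 58 mm, 30 mm high, walls 3 mm, with end lips at the rim (z 26 to 30 mm), 136 mm long over them. Origin: centre of its underside; x along its length, z up. Same when turned half round. Its foot (104 x 42 mm, 4 mm high) drops into the rim of the tier below: each further tier adds 26 mm. 70 to 120 g. Grip across the 58 mm. May be absent
- tier4: mustard yellow plastic bento tier: open box, body 120 x 58 mm, 30 mm high, walls 3 mm, with end lips at the rim (z 26 to 30 mm), 136 mm long over them. Origin: centre of its underside; x along its length, z up. Same when turned half round. Its foot (104 x 42 mm, 4 mm high) drops into the rim of the tier below: each further tier adds 26 mm. 70 to 120 g. Grip across the 58 mm. May be absent
- lid1: mustard yellow flat plastic bento lid, 136 x 60 x 10 mm, 50 g. Origin: centre of its underside; x along its length. Same when turned half round. May be absent
- lid2: mustard yellow flat plastic bento lid, 136 x 60 x 10 mm, 50 g. Origin: centre of its underside; x along its length. Same when turned half round. May be absent
- lid3: mustard yellow flat plastic bento lid, 136 x 60 x 10 mm, 50 g. Origin: centre of its underside; x along its length. Same when turned half round. May be absent
- pitcher: empty glass soy pitcher with handle and black flip cap, 68 mm across, 115 mm high; origin at the centre of its underside. A bystander
- bowl: white ceramic bowl with clip-on plastic lid, 115 mm across, 61 mm high; origin at the centre of its underside. A bystander
- spatula: wooden spatula lying flat, 270 mm long, along its own x axis, blade at +x; origin at about mid length, on the table. A bystander
- tongs: steel tongs lying flat, 245 mm long, along their own x axis, tips at +x; origin at about mid length, on the table. A bystander

How it is judged (in metres and radians):
At the end, for the whole second after the job is handed in: Tiers present: level within 0.05 rad in the dispenser, within 8 mm of its axis and 0.15 rad of its length, underside at most 128 mm high (held by the catches). Lids present: flat on ramp or pile within 0.1 rad, lengthwise within 0.15 rad, 12 mm of its middle and 13 mm of the stop. All at rest (z of tier1 in the frame of dispenser between 0.015 and 0.128 m and horizontal distance between each of tier1, tier2, tier3, tier4 and dispenser below 0.008 m and angle between each of tier1, tier2, tier3, tier4's own z axis and vertical below 0.05 rad and angle between the x axis of each of tier1, tier2, tier3, tier4 and the x axis of dispenser, either way round below 0.15 rad and linear speed of each of tier1, tier2, tier3, tier4, lid1, lid2, lid3 below 0.02 m/s and z of tier2 in the frame of dispenser between 0.015 and 0.128 m and z of tier3 in the frame of dispenser between 0.015 and 0.128 m and z of tier4 in the frame of dispenser between 0.015 and 0.128 m and x of lid1 in the frame of ramp between 0.056 and 0.081 m and y of lid1 in the frame of ramp between -0.012 and 0.012 m and z of lid1 in the frame of ramp between -0.004 and 0.035 m and angle between the z axis of each of lid1, lid2, lid3 and the z axis of ramp, either way round below 0.1 rad and angle between the x axis of each of lid1, lid2, lid3 and the x axis of ramp, either way round below 0.15 rad and x of lid2 in the frame of ramp between 0.056 and 0.081 m and y of lid2 in the frame of ramp between -0.012 and 0.012 m and z of lid2 in the frame of ramp between -0.004 and 0.035 m and x of lid3 in the frame of ramp between 0.056 and 0.081 m and y of lid3 in the frame of ramp between -0.012 and 0.012 m and z of lid3 in the frame of ramp between -0.004 and 0.035 m); the robot touches nothing.
It fails at once if a bystander is shoved more than 3 cm or tipped (distance of any of pitcher, bowl, spatula, tongs from where it was at the start of the episode above 0.03 m or angle between any of pitcher, bowl, spatula, tongs's own z axis and vertical above 0.4 rad).
Of tier1, tier2, tier3, tier4 only 3 to 4 are there at a start; the rules pass over those that are not, and their reading is None.
Of lid1, lid2, lid3 only 2 to 3 are there at a start; the rules pass over those that are not, and their reading is None.
At some moment in a run one of tier1, tier2, tier3, tier4, lid1, lid2, lid3 may be knocked a few centimetres aside while the robot is not near it.
It also fails if it takes over 210 s, if anything falls off the work surface, if the arm or the gripper's body presses on something with over 40 N, if the wrist force passes 120 N, or if a joint passes its speed limit or range.

### The arm

A 7-joint arm with a two-finger parallel gripper is mounted at the origin on the work surface. World frame = base frame: x ahead of the robot, y to its left, z up, the work surface at z = 0. Lengths are in m, angles in degrees, forces in N, time in s.
With the tool pointing down it reaches from about 0.4 to 0.9 m from the base axis. Payload 5.5 kg.
Tool frame: the origin (TCP) lies at the very end of the fingers, on their centre line; the grasp point (between the pads) lies 19 mm behind it; z points along the fingers, y is the direction in which the jaws open and shut (so a half turn about z gives the same grasp; the last joint's range is limited). The gripper opens to 92 mm and grips with 3 to 60 N. Pads are 19 mm wide; open, the fingers measure 130 mm over their backs; the gripper's body (75 mm by 190 mm) begins 47 mm behind the grasp point.
Start: joints at [-55.565, 28.699, -24.465, 88.831, 12.651, 65.22, -12.049], TCP at [0.215, 0.613, 0.227] pointing down, gripper open.
Joint ranges: [-164.97, 164.97], [-17.58, 116.51], [-87.97, 89.64], [11.32, 138.91], [-80.73, 260.73], [10.89, 115.49], [-147.41, 147.41]. Speed limits (degrees/s): [147.25, 147.25, 180, 180, 180, 180, 180].

### API

Orientations are given as [roll, pitch, yaw] about the fixed x, y, z axes, in that order (R = Rz(yaw) Ry(pitch) Rx(roll)).
In Python, from workcell import manip gives the robot as it stands.
- The arm moves only by the shell command python3 -m crank 'ROWS' [FORCE]. ROWS is JSON, a list of rows, each a list of 5 numbers: the closure in counts, from 0 (fully open) to 255 (shut), then the shift along the world's x, y, z in cm, then the turn about the world's z in degrees. In form: [[gripper, x, y, z, turn], ...]. A call has 1 to 10 rows; each row is the pose to reach, as a shift and turn from the pose commanded when the call began; what a row does not reach only later rows make up. A row lasts 1/10 s, in which the tool goes at most 50 mm and 8.59 degrees, less where a joint would pass 70% of its speed; a pose out of reach is approached as far as the arm can. A call with a gripper value outside its range is refused whole. The fingers move at their own pace and stop on an object; FORCE is the grip in N (left out, the last holds). Time passes only in rows, so rows that repeat a pose let the fingers close. It gives the time, the measured TCP pose, the force and the opening at its end, in the units of the state.
- manip.sense(): the state, without advancing time (a new reading comes with each control period).
- manip.grab_frame(name): name is "scene" or "top" or "wrist"; returns (picture, depth): 384x512x3 uint8, blue, green, red; 384x512 float32, m along the optical axis (not along the pixel's ray), 0 where there is no reading.
- manip.calibration(name): a dict with "vertical_fov" (degrees; the focal length in pixels is half the picture's height over the tangent of half this angle, whatever the lens; pixels are square), "cx", "cy" (the principal point, pixels), "rvec" (rotation vector, rad) and "tvec" (3), from world to camera coordinates, as OpenCV has them. Camera axes: x right, y down, z forward; pixel columns grow to the right and rows downward; lengths in m; the calibration is good to about 2 mm. A picture is of the moment at which its call begins: read the wrist's pose just before it. calibration takes no time and is no camera call; for the wrist camera it gives the pose at the moment of the call.
- manip.finish_job(): hands the job in, once; it reports no verdict.
Trained networks look in the newest picture that a camera, given by its name, has taken for a name from the list of things; names that differ only in an ending like _2 or _b are one class to them, and where a whole thing is asked for, a point or a joint stands for the part that bears it (a point fixed in the world has none). Each returns a list of dicts, best first, with "conf" (0 to 1); they miss things now and then, are a little off and sometimes report something else, mostly with a low value. They report only what shows in the picture. A call takes as long as a camera call.
- manip.spot_in(camera, label): "at" ([row, column] in pixels, amid what is visible of it).
- manip.regions_of(camera, label): "pixels" (384x512 bool, what is visible of it) and "at" ([row, column] in pixels, amid what is visible of it).
- manip.pinpoint(camera, label): "at" ([row, column] in pixels: a listed point, or the origin of a listed thing).
The state is a dict: "time": time; "joints": joint angles; "joint_vel": joint speeds; "effort": joint torques, N m; "eef_pos": TCP position; "orientation": TCP orientation; "force": force on the tool from outside, world axes, zero at the start; "wrist_torque": the same for the moment, N m; "finger_gap": finger opening in m.
Only numpy, scipy, OpenCV 4.12 (cv2) and the standard library are available. Lean on these libraries where they do the work, as an engineer would, in place of code of your own. Each camera call takes 0.05 s, during which the arm holds its last target.

## Working session

There is one attempt and no reset: what is moved stays moved. The work goes in short steps, Python scripts to look and compute and a shell command to move; the robot and the scene stay as the last step left them, time stands still between calls to the robot, and variables do not carry over. Pictures are saved under pics/ and viewed, and the job is handed in when it is done.

```bash
ls; mkdir -p pics; cat > h.py <<'E'
import numpy as np, cv2
from workcell import manip
def cal(n):
    c=manip.calibration(n); f=192/np.tan(np.radians(c["vertical_fov"])/2)
    R,_=cv2.Rodrigues(np.array(c["rvec"],float)); return f,c["cx"],c["cy"],R,np.array(c["tvec"],float).ravel()
def cloud(depth,c):
    f,cx,cy,R,t=c; v,u=np.mgrid[0:384,0:512]
    P=np.stack([(u-cx)*depth/f,(v-cy)*depth/f,depth],-1)
    return (P-t)@R
def proj(p,c):
    f,cx,cy,R,t=c; q=R@np.array(p)+t; return f*q[0]/q[2]+cx, f*q[1]/q[2]+cy
E
python3 - <<'E'
from h import *
print(manip.sense())
for n in ["scene","top","wrist"]:
    c=cal(n); p,d=manip.grab_frame(n); cv2.imwrite(f"pics/{n}0.png",p); np.savez(f"{n}0.npz",p=p,d=d); print(n,c[0],c[1],c[2],-c[3].T@c[4],c[3][2])
E
```

```text
pics
{'time': 0.0, 'joints': array([-55.56814905,  28.75429097, -24.45387474,  88.89318239,
        12.65111611,  65.21898002, -12.04990625]), 'joint_vel': array([ 2.21564526e-02, -4.75421366e-02,  1.35408612e-02,  1.25353639e-01,
        1.49439376e-02, -4.22254936e-06,  4.92046689e-02]), 'effort': array([-5.60013859e-06, -5.66589475e+01, -5.81644759e+00, -2.79112494e+01,
       -6.86411373e-02,  3.07859131e-02,  2.23357993e-04]), 'eef_pos': array([0.21518509, 0.61258992, 0.22566147]), 'orientation': array([-1.79887221e+02, -3.97217281e-03,  1.60651822e+02]), 'force': array([-0.59745913, -0.17370256,  0.01978725]), 'wrist_torque': array([ 0.01810924, -0.00647967,  0.06840627]), 'finger_gap': 0.09180561307598216}
scene 387.8154064474002 254.6440888282628 190.83387323659338 [ 1.34688783 -0.14454034  0.9906793 ] [-0.63900384  0.11632982 -0.76035614]
top 465.68786659322154 257.8749476288684 193.53603196463513 [ 0.44875845 -0.00233399  1.40255737] [ 0.12207777 -0.00774838 -0.99249029]
wrist 313.9007072067287 257.3695181886466 193.68466344997645 [0.1418895  0.63830404 0.38374096] [ 0.27255832 -0.09740279 -0.95719625]
```

View pics/top0.png

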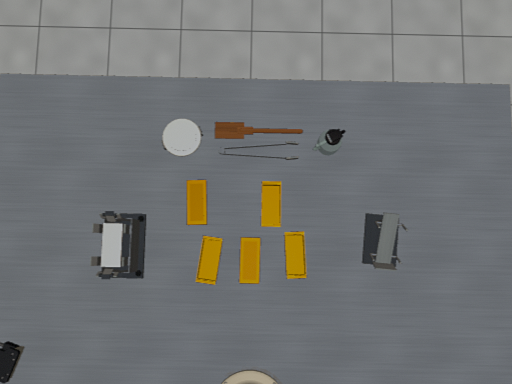

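View pics/scene0.png

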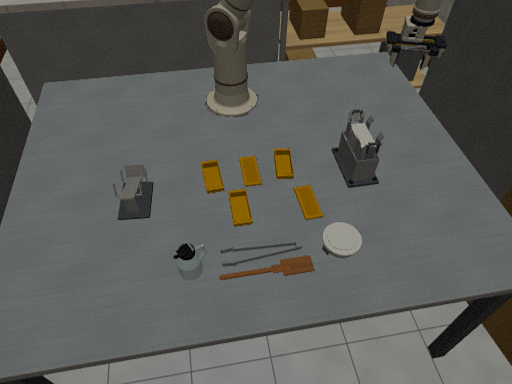

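```bash
python3 - <<'E'
from h import *
z=np.load("top0.npz"); p,d=z["p"],z["d"]; c=cal("top"); W=cloud(d,c)
np.save("W.npy",W)
hsv=cv2.cvtColor(p,cv2.COLOR_BGR2HSV)
m=((hsv[...,0]>12)&(hsv[...,0]<30)&(hsv[...,1]>150)&(hsv[...,2]>100)).astype(np.uint8)
n,l,s,_=cv2.connectedComponentsWithStats(m)
for i in range(1,n):
    if s[i,4]<150: continue
    q=l==i; P=W[q]; zz=P[:,2]
    # min area rect on all
    r=cv2.minAreaRect((P[:,:2]*1000).astype(np.float32))
    print(s[i],"center mm",np.round(r[0],1),"size",np.round(r[1],1),"ang",round(r[2],1),"z pct",np.round(np.percentile(zz,[5,25,50,75,95])*1000,1))
for nm,(u0,v0,u1,v1) in dict(disp=(80,200,160,290),rack=(350,200,420,280)).items():
    print(nm); 
    print(np.round(W[v0:v1:4,u0:u1:4,2]*1000).astype(int))
cv2.imwrite("pics/crop0.png",np.vstack([cv2.resize(p[170:290,80:210],(780,720//1),interpolation=cv2.INTER_CUBIC)])[:600])
cv2.imwrite("pics/crop1.png",cv2.resize(p[170:290,180:320],(700,600),interpolation=cv2.INTER_CUBIC))
E
```

```text
[216 123  86  15 534] center mm [678.2  44. ] size [249.4 396.2] ang 69.2 z pct [ 5.6  8.6 10.8 13.8 17.3]
[187 180  20  45 883] center mm [530.8 129. ] size [286.3 118.2] ang 35.6 z pct [ 4.6  7.9  9.8 11.9 14.9]
[261 181  20  46 862] center mm [552.  -48.9] size [ 70.  215.3] ang 83.7 z pct [ 2.5  5.6  8.  16.7 32. ]
[285 232  21  47 897] center mm [437.  -78.3] size [134.3 150.1] ang 3.5 z pct [ 2.4  5.   8.  16.3 31.3]
[196 236  26  49 913] center mm [414.1  78.9] size [151.8 135.3] ang 82.3 z pct [ 1.9  4.9  7.8 16.8 31.7]
[239 237  21  47 897] center mm [421.6   7.7] size [ 58.3 135. ] ang 89.5 z pct [ 4.7  8.   9.8 11.8 14.5]
disp
[[   0   -4    1    1   -4   -3    1   -1   -7    4   -5   -2    5    3
    -3    1   -4   -1   -4    0]
 [  -1   -7    1    1    0   -5    4    1    1   -3   -4   -3    0   -5
     0    2   -6    0    5    2]
 [   0   -3    4    1   -3   -5    2    1   -1    4   -1   -4    2    1
    -1    3   -2    2    2    2]
 [   2    4   -2   -3   -4    0   -1  182  183    8    0    0   -2    5
    -5   -3    0   -5   -2    3]
 [  -2   -3    1   -7   -1  169  1
[... 3167 characters left out ...]
8    1    2
    -3   -3   -2    3]
 [  -5   -5   -2    1   10   14    9   58   53   55   61   12    0   -2
    -4   -1   -1    1]
 [  -5   -1   -3    1   11   54   27   57   47   51   52   49   -4    3
     4    1    3   -5]
 [  -4   -4    0   13    6    9    9   48   50   47   50    9   72    2
     3   -1    0    1]
 [  -4    1   -6    2   -4    1   57   53   58   51   54   13   -2    4
    -1   -3   -3    1]
 [   2    1   -3    0   -7    2   -4   86   77   79   76   73    2   -5
     5    1    2    1]
 [   0    0   -2   -3    5    4    1    2   -6    1   -4    1    0    3
     1   -2    1   -3]
 [  -2    4    0    5    3    0    1    0   -2   -2    2    1   -4    0
    -5    4   -1   -3]]
```

View pics/crop1.png

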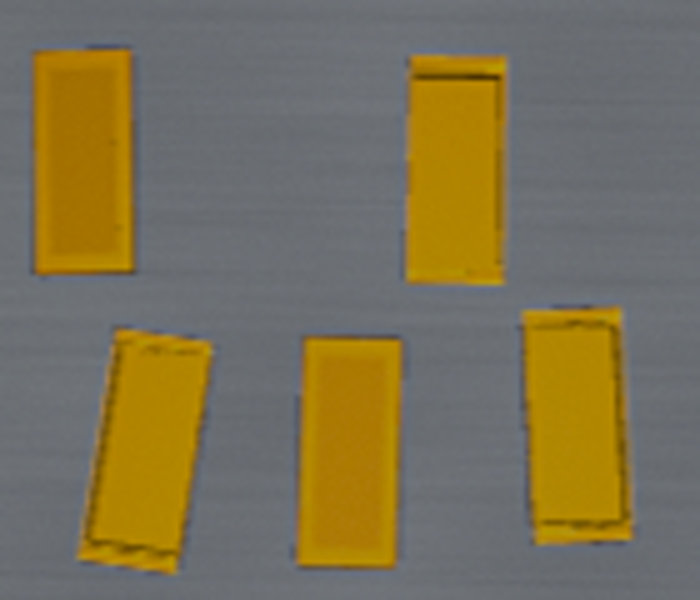

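View pics/crop0.png

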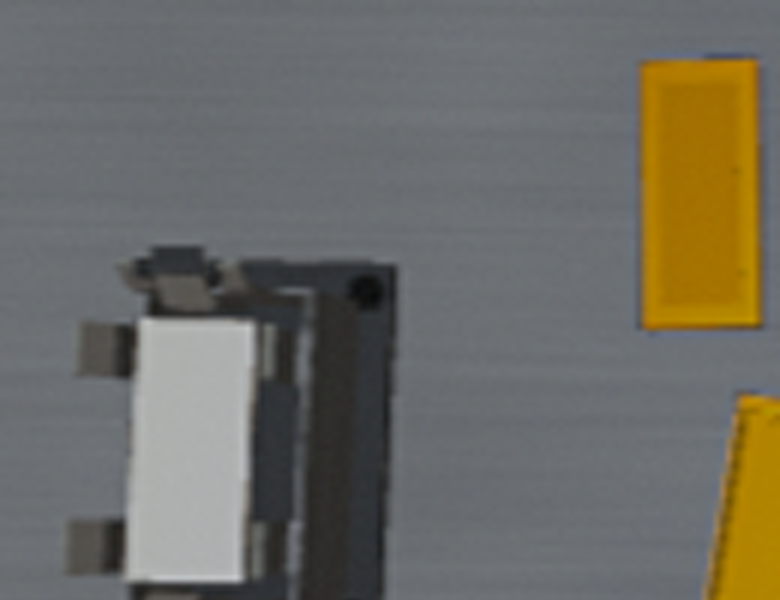

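```bash
cat >> h.py <<'E'
from scipy.optimize import minimize
def masks(p):
    hsv=cv2.cvtColor(p,cv2.COLOR_BGR2HSV)
    m=((hsv[...,0]>12)&(hsv[...,0]<32)&(hsv[...,1]>120)&(hsv[...,2]>70)).astype(np.uint8)
    n,l,s,ce=cv2.connectedComponentsWithStats(m)
    return [(l==i,s[i],ce[i]) for i in range(1,n) if s[i,4]>150]
TIER=np.array([[sx*68,sy*29,z] for sx in(-1,1) for sy in(-1,1) for z in(26,30)]+[[sx*60,sy*29,4] for sx in(-1,1) for sy in(-1,1)]+[[sx*52,sy*21,0] for sx in(-1,1) for sy in(-1,1)])/1000.
LID=np.array([[sx*68,sy*30,z] for sx in(-1,1) for sy in(-1,1) for z in(0,10)])/1000.
def fit(mask,c,model,x0,z0=0.):
    def render(x):
        a=x[2]; R=np.array([[np.cos(a),-np.sin(a),0],[np.sin(a),np.cos(a),0],[0,0,1]])
        Q=model@R.T+[x[0],x[1],z0]
        q=Q@c[3].T+c[4]; uv=np.stack([c[0]*q[:,0]/q[:,2]+c[1],c[0]*q[:,1]/q[:,2]+c[2]],-1)
        K=8; im=np.zeros((H*K,Wd*K),np.uint8)
        h=cv2.convexHull(((uv-[u0,v0]+0.5)*K-0.5).astype(np.float32))
        cv2.fillConvexPoly(im,np.round(h*16).astype(np.int32),255,shift=4)
        return cv2.resize(im,(Wd,H),interpolation=cv2.INTER_AREA)/255.
    vs,us=np.where(mask); u0,v0=us.min()-12,vs.min()-12; Wd,H=us.max()-u0+13,vs.max()-v0+13
    pad=np.zeros((H,Wd)); 
    pad[vs-v0,us-u0]=1
    f=lambda x:np.abs(render(x)-pad).sum()/mask.sum()
    best=None
    for k in range(3):
        s=0.008/(k+1); X=np.array([x0,x0+[s,0,0],x0+[0,s,0],x0+[0,0,.15/(k+1)]])
        r=minimize(f,x0,method="Nelder-Mead",options=dict(initial_simplex=X,xatol=1e-5,fatol=1e-5)); x0=r.x
    return r.x,r.fun
def at_plane(u,v,c,z):
    f,cx,cy,R,t=c; o=-R.T@t; d=R.T@np.array([(u-cx)/f,(v-cy)/f,1]); return o+d*(z-o[2])/d[2]
def parts(cam="top",p=None,d=None,hint=None,c=None):
    if c is None: c=cal(cam)
    if p is None: p,d=manip.grab_frame(cam)
    W=cloud(d,c); out=[]
    for m,s,ce in masks(p):
        P=W[m]; z95=np.percentile(P[:,2],96)
        P=P[(P[:,2]>-.02)&(P[:,2]<.06)]
        if len(P)<100: continue
        med=np.median(P[:,:2],0); q=P[:,:2]-med; q=q[np.linalg.norm(q,axis=1)<.09]
        w,V=np.linalg.eigh(np.cov(q.T)); a=np.arctan2(V[1,1],V[0,1]); a=(a+np.pi/2)%np.pi-np.pi/2
        kind="tier" if z95>.024 else "lid"
        x,e=fit(m,c,TIER if kind=="tier" else LID,np.array([med[0],med[1],a]))
        out.append((kind,np.round(x[0],4),np.round(x[1],4),round(float(np.degrees(x[2])),1),round(e,3),np.round(ce).astype(int).tolist()))
    return out
E
python3 - <<'E'
from h import *
z=np.load("top0.npz"); 
for o in parts(p=z["p"],d=z["d"]): print(o)
c=cal("top"); p,d=manip.grab_frame("top")
for l in ["mouth","catch_level","dispenser","rack","ramp","platform","tier1","lid1"]:
    for o in manip.pinpoint("top",l): 
        print(l,np.round(o["at"],1),round(o["conf"],2),np.round(at_plane(o["at"][1],o["at"][0],c,dict(mouth=.181,catch_level=.155,ramp=.045,platform=.149).get(l,0)),4))
E
```

```text
('lid', np.float64(0.8227), np.float64(0.0529), -88.3, np.float64(0.869), [241, 130])
('lid', np.float64(0.591), np.float64(0.1708), 1.9, np.float64(0.046), [196, 202])
('tier', np.float64(0.5891), np.float64(-0.0515), 0.6, np.float64(0.028), [271, 204])
('tier', np.float64(0.4399), np.float64(-0.1258), 3.5, np.float64(0.053), [295, 255])
('tier', np.float64(0.4208), np.float64(0.1272), -7.4, np.float64(0.044), [209, 260])
('lid', np.float64(0.4217), np.float64(0.0079), -0.6, np.float64(0.057), [249, 260])
mouth [241.8 103. ] 0.78 [0.4642 0.3884 0.181 ]
catch_level [243.4 107.8] 0.64 [0.4605 0.3838 0.155 ]
dispenser [244.5 125.2] 0.69 [0.4597 0.3798 0.    ]
rack [240.5 381.7] 0.74 [ 0.4868 -0.3882  0.    ]
ramp [263.5 382.4] 0.58 [ 0.4194 -0.377   0.045 ]
ramp [238.5 380. ] 0.37 [ 0.4913 -0.3709  0.045 ]Traceback (most recent call last):
  File "<stdin>", line 6, in <module>
ValueError: it knows: bowl, catch_level, dispenser, lid, mouth, pitcher, rack, ramp, spatula, tier, tongs
```

```bash
python3 -m crank '[[0,0,0,5,5],[0,3,-3,9,10],[0,6,-6,13,15],[0,9,-9,15,19.3],[0,12,-12,17,19.3],[0,15,-15,17,19.3],[0,18,-18,17,19.3],[0,20,-21,17,19.3],[0,22,-23,17,19.3],[0,22,-23,17,19.3]]'
python3 - <<'E'
from h import *
s=manip.sense(); c=cal("wrist"); p,d=manip.grab_frame("wrist"); cv2.imwrite("pics/w1.png",p); np.savez("w1.npz",p=p,d=d,f=c[0],cx=c[1],cy=c[2],R=c[3],t=c[4])
print(s["eef_pos"],s["orientation"],-c[3].T@c[4])
for l in ["mouth","catch_level","dispenser"]:
    for o in manip.pinpoint("wrist",l): 
        print(l,np.round(o["at"],1),round(o["conf"],2),np.round(at_plane(o["at"][1],o["at"][0],c,dict(mouth=.181,catch_level=.155,ramp=.045,platform=.149).get(l,0)),4))
E
```

```text
time: 1.45
eef_pos: [0.4397, 0.3785, 0.3967]
orientation: [-179.9, 0.1, 179.5]
force: [-0.3, -0.3, -1.3]
finger_gap: 0.0916
[0.4396915  0.37848293 0.39667947] [-1.79871000e+02  1.15608602e-01  1.79452978e+02] [0.36148875 0.37893357 0.55446693]
mouth [180.1 259.2] 0.93 [0.4579 0.3796 0.181 ]
mouth [152.1 258.8] 0.23 [0.4233 0.3794 0.181 ]
catch_level [175.9 256.2] 0.72 [0.4589 0.3757 0.155 ]
dispenser [155.8 257.8] 0.95 [0.4599 0.3777 0.    ]
```

View pics/w1.png

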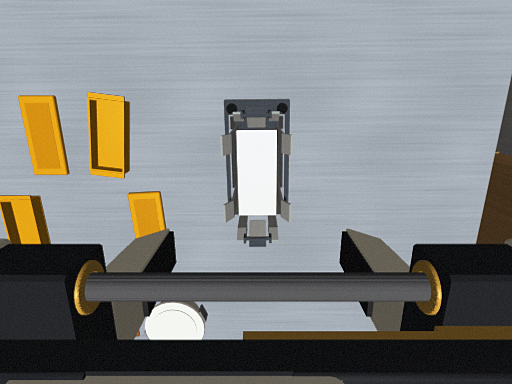

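```bash
cat > disp.py <<'E'
from h import *
def white(p,roi):
    m=np.zeros(p.shape[:2],np.uint8); v0,v1,u0,u1=roi
    g=p.min(2)[v0:v1,u0:u1]; m[v0:v1,u0:u1]=(g>THR); return m
def box(hx,hy,z): return np.array([[sx*hx,sy*hy,z] for sx in(-1,1) for sy in(-1,1)])
z=np.load("w1.npz"); c=(float(z["f"]),float(z["cx"]),float(z["cy"]),z["R"],z["t"])
for nm,p,d,c,roi,THR in [("wrist",z["p"],z["d"],c,(115,225,225,290),225),("top",np.load("top0.npz")["p"],np.load("top0.npz")["d"],cal("top"),(215,275,95,128),150)]:
    m=white(p,roi); n,l,s,_=cv2.connectedComponentsWithStats(m); i=1+np.argmax(s[1:,4]); mk=l==i
    vs,us=np.where(mk); P=np.array([at_plane(u,v,c,.149)[:2] for u,v in zip(us,vs)])*1000
    r=cv2.minAreaRect(P.astype(np.float32)); print(nm,s[i],"rect",np.round(r[0],1),np.round(r[1],1),round(r[2],2),"mean",P.mean(0).round(1), "depthz",np.median(cloud(d,c)[mk][:,2]))
    W=cloud(d,c)[mk]; print(W.mean(0))
    # cloud of tall things: symmetric structure
    W=cloud(d,c).reshape(-1,3); q=W[(W[:,2]>.158)&(W[:,2]<.19)&(abs(W[:,0]-.46)<.12)&(abs(W[:,1]-.38)<.09)]
    r=cv2.minAreaRect((q[:,:2]*1000).astype(np.float32)); print(" tall rect",len(q),np.round(r[0],1),np.round(r[1],1),round(r[2],2))
E
python3 disp.py
python3 - <<'E'
import cv2
p=cv2.imread("pics/w1.png")[90:255,200:310]; cv2.imwrite("pics/w1c.png",cv2.resize(p,None,fx=3.6,fy=3.6,interpolation=cv2.INTER_CUBIC))
E
```

```text
wrist [ 237  130   40   85 3283] rect [457.3 376.2] [ 51.2 113.9] 89.48 mean [454.8 376.3] depthz 0.1488043393951416
[0.45452108 0.37634286 0.15028386]
 tall rect 2289 [458.1 375.8] [ 86.1 176.1] 89.65
top [101 223  21  44 811] rect [457.8 376.9] [114.1  50.5] 0.15 mean [457.  376.7] depthz 0.14866523744826884
[0.45688007 0.37351345 0.15948976]
 tall rect 481 [458.2 377. ] [ 86.2 173.5] 89.78
```

View pics/w1c.png

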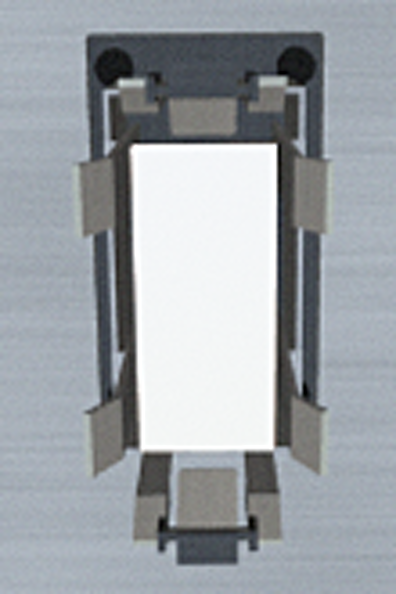

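```bash
python3 -m crank '[[0,-1.5,-12.5,-5,-3.7],[0,-1.5,-25,-15,-7],[0,-1.5,-25,-18,-7],[0,-1.5,-25,-20,-7],[0,-1.5,-25,-20,-7],[0,-1.5,-25,-20,-7],[0,-1.5,-25,-20,-7],[0,-1.5,-25,-20,-7],[0,-1.5,-25,-20,-7]]'
python3 - <<'E'
from h import *
s=manip.sense(); c=cal("wrist"); p,d=manip.grab_frame("wrist"); cv2.imwrite("pics/w2.png",p)
print(s["eef_pos"],s["orientation"],s["joints"])
print("wrist"); [print(o) for o in parts("wrist",p,d,c=c)]
print("top"); p,d=manip.grab_frame("top");[print(o) for o in parts("top",p,d)]; cv2.imwrite("pics/t2.png",p)
E
```

```text
time: 2.55
eef_pos: [0.4205, 0.1351, 0.1973]
orientation: [179.9, 0.0, 173.1]
force: [0.3, 0.3, 0.3]
finger_gap: 0.0915
[0.42046509 0.13507017 0.19727973] [1.79941498e+02 1.64522417e-02 1.73050774e+02] [ -8.76510852   8.12841626 -13.49443332 119.49018803   2.32653961
  52.58289373  59.50919491]
wrist
('tier', np.float64(0.421), np.float64(0.1261), -7.4, np.float64(0.03), [250, 171])
('lid', np.float64(0.4216), np.float64(0.007), -0.7, np.float64(0.103), [146, 178])
('tier', np.float64(0.4407), np.float64(-0.127), 3.6, np.float64(0.34), [32, 204])
('tier', np.float64(0.5536), np.float64(0.1631), 92.0, np.float64(1.322), [297, 260])
('tier', np.float64(0.6604), np.float64(0.1696), -0.9, np.float64(0.717), [362, 327])
('tier', np.float64(0.7043), np.float64(0.0611), -97.4, np.float64(1.0), [148, 329])
top
('lid', np.float64(0.8218), np.float64(0.0525), -88.3, np.float64(0.879), [242, 130])
('lid', np.float64(0.5915), np.float64(0.1709), 2.2, np.float64(0.046), [196, 202])
('tier', np.float64(0.5892), np.float64(-0.0515), 0.6, np.float64(0.028), [271, 204])
('tier', np.float64(0.4399), np.float64(-0.1257), 3.5, np.float64(0.053), [295, 255])
('tier', np.float64(0.4644), np.float64(0.1614), 84.5, np.float64(1.684), [211, 243])
('lid', np.float64(0.4216), np.float64(0.0079), -0.7, np.float64(0.057), [249, 260])
```

View pics/w2.png

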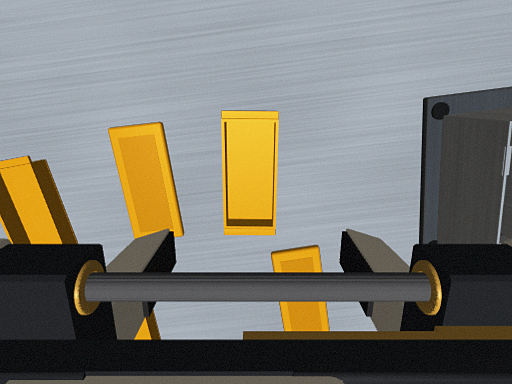

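```bash
python3 -m crank '[[0,0,-0.9,-5,-0.4],[0,0,-0.9,-10,-0.4],[0,0,-0.9,-15,-0.4],[0,0,-0.9,-17.5,-0.4],[0,0,-0.9,-18.7,-0.4],[0,0,-0.9,-18.7,-0.4],[255,0,-0.9,-18.7,-0.4],[255,0,-0.9,-18.7,-0.4],[255,0,-0.9,-18.7,-0.4],[255,0,-0.9,-18.7,-0.4]]' 40; python3 -m crank '[[255,0,0,0,0],[255,0,0,0,0],[255,0,0,0,0],[255,0,0,0.5,0]]'
```

```text
time: 3.65
eef_pos: [0.4213, 0.1245, 0.0108]
orientation: [180.0, 0.1, 172.5]
force: [0.2, -0.5, -0.5]
finger_gap: 0.0641
time: 4.05
eef_pos: [0.42, 0.1241, 0.0147]
orientation: [-180.0, -0.0, 172.5]
force: [-0.8, 0.2, -1.9]
finger_gap: 0.0576
```

```bash
python3 -m crank '[[255,0,0,5,0],[255,0,0,10,0],[255,0,0,15,0],[255,1,5,19,3],[255,2,10,21,7.3],[255,3.77,15,21,7.3],[255,3.77,20,21,7.3],[255,3.77,25.2,21,7.3],[255,3.77,25.2,21,7.3],[255,3.77,25.2,21,7.3]]'
python3 - <<'E'
from h import *
s=manip.sense(); print(s["eef_pos"],s["orientation"],s["force"],s["finger_gap"])
c=cal("wrist"); p,d=manip.grab_frame("wrist"); cv2.imwrite("pics/w3.png",p)
p,d=manip.grab_frame("top"); cv2.imwrite("pics/t3.png",p)
for m,st,ce in masks(p): print(st,ce)
E
```

```text
time: 5.05
eef_pos: [0.4559, 0.3807, 0.2244]
orientation: [179.9, -0.1, -179.8]
force: [-1.0, -0.0, -2.0]
finger_gap: 0.0578
[0.45587333 0.38074408 0.22435576] [ 1.79875271e+02 -1.03976097e-01 -1.79803752e+02] [-1.02799743 -0.02424186 -2.03079644] 0.05777234648933317
[216 122  86  16 587] [241.29131175 130.07666099]
[187 180  20  45 885] [196.33898305 202.22033898]
[261 181  20  46 892] [270.79820628 203.7544843 ]
[ 88 218  25  14 250] [101.456 222.948]
[285 231  22  48 920] [294.92065217 254.8423913 ]
[239 237  21  47 904] [249.44137168 260.10287611]
[ 86 258  25  16 293] [ 99.33788396 266.27986348]
```

View pics/w3.png

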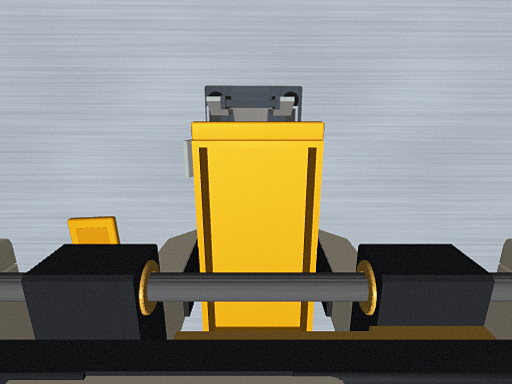

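View pics/t3.png

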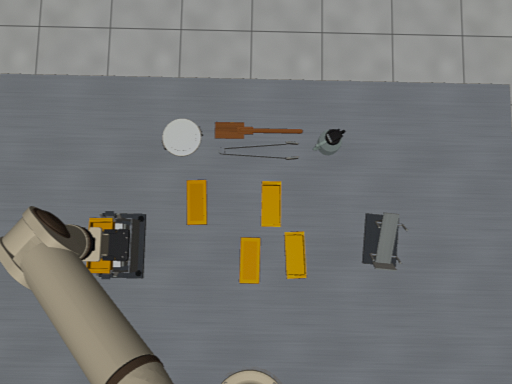

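```bash
python3 -m crank '[[255,0,0,0,0],[255,0,0,0,0]]';  python3 - <<'E'
from h import *
s=manip.sense(); print(s["eef_pos"],s["orientation"])
c=cal("wrist"); p,d=manip.grab_frame("wrist"); W=cloud(d,c)
hsv=cv2.cvtColor(p,cv2.COLOR_BGR2HSV)
m=max(masks(p),key=lambda a:a[1][4])[0]
# near lip's edge : top rows; rim plane z=tcp-0.0108+0.030
z=s["eef_pos"][2]-.0108+.03
for v in [122,124,126,130,134]:
    us=np.where(m[v])[0]; print(v,len(us), us.min() if len(us) else 0, us.max() if len(us) else 0, np.round(np.median(W[v][m[v]],0),4) if len(us) else 0)
vs=np.where(m[:,256])[0]; print("first row",vs.min(), at_plane(256,vs.min(),c,z))
for v in (130,180): 
    us=np.where(m[v])[0]; a,b=at_plane(us.min()-.5,v,c,z),at_plane(us.max()+.5,v,c,z); print(a,b,(a+b)/2)
E
```

```text
time: 5.35
eef_pos: [0.4587, 0.3744, 0.2247]
orientation: [-179.9, 0.0, 179.7]
force: [-0.4, 0.0, -2.0]
finger_gap: 0.0574
[0.45865601 0.37435826 0.22470703] [-1.79935005e+02  7.83510381e-03  1.79712734e+02]
122 131 192 322 [0.3904 0.3739 0.244 ]
124 133 191 323 [0.3912 0.3743 0.2441]
126 133 191 323 [0.392  0.3739 0.2442]
130 132 192 323 [0.3937 0.3741 0.2442]
134 132 192 323 [0.3955 0.3741 0.2441]
first row 122 [0.39036347 0.37351162 0.24390703]
[0.39361996 0.34542626 0.24390703] [0.39391563 0.40284916 0.24390703] [0.39376779 0.37413771 0.24390703]
[0.41605044 0.34485725 0.24390703] [0.41634153 0.40273362 0.24390703] [0.41619598 0.37379544 0.24390703]
```

```bash
for i in 1 2 3; do python3 -m crank '[[255,0,0,0,0]]' | sed -n 2p; done
```

```text
eef_pos: [0.4585, 0.3752, 0.225]
eef_pos: [0.4583, 0.3757, 0.2249]
eef_pos: [0.4582, 0.376, 0.2249]
```

```bash
python3 -m crank '[[255,-0.05,0.05,-1.5,0],[255,-0.05,0.05,-3,0],[255,-0.05,0.05,-4,0],[255,-0.05,0.05,-4.4,0],[255,-0.05,0.05,-4.4,0],[255,-0.05,0.05,-4.4,0]]';python3 -m crank '[[255,0,0,-0.7,0],[255,0,0,-1.4,0],[255,0,0,-1.9,0],[255,0,0,-1.9,0],[255,0,0,-1.9,0]]'
```

```text
time: 6.3
eef_pos: [0.4577, 0.377, 0.1808]
orientation: [180.0, -0.0, 179.9]
force: [0.8, -0.1, -0.8]
finger_gap: 0.0577
time: 6.8
eef_pos: [0.4575, 0.3767, 0.1615]
orientation: [-180.0, -0.0, 179.8]
force: [0.5, -0.6, -0.8]
finger_gap: 0.0576
```

```bash
python3 -m crank '[[255,0,0,-0.5,0],[255,0,0,-1,0],[255,0,0,-1.5,0],[255,0,0,-1.5,0]]';python3 -m crank '[[255,0,0,-0.5,0],[255,0,0,-1,0],[255,0,0,-1.5,0],[255,0,0,-1.9,0],[255,0,0,-1.9,0],[255,0,0,-1.9,0]]'
```

```text
time: 7.2
eef_pos: [0.458, 0.3772, 0.1465]
orientation: [180.0, 0.0, 179.8]
force: [1.7, 0.3, 1.6]
finger_gap: 0.0572
time: 7.8
eef_pos: [0.4576, 0.3769, 0.1276]
orientation: [180.0, -0.0, 179.8]
force: [2.2, 1.2, 2.8]
finger_gap: 0.0578
```

```bash
python3 -m crank '[[0,0,0,0,0],[0,0,0,0,0],[0,0,0,0,0],[0,0,0,0,0],[0,0,0,3,0],[0,0,0,7,0],[0,0,0,12,0],[0,0,0,16,0],[0,0,0,16,0]]'
python3 - <<'E'
from h import *
c=cal("wrist"); p,d=manip.grab_frame("wrist"); cv2.imwrite("pics/w4.png",p); W=cloud(d,c)
m=max(masks(p),key=lambda a:a[1][4])[0]
print(manip.sense()["eef_pos"],np.percentile(W[m][:,2],[2,10,50,90,98]).round(4))
E
```

```text
time: 8.7
eef_pos: [0.46, 0.3794, 0.2947]
orientation: [179.6, 0.5, 179.8]
force: [0.5, 0.4, 0.2]
finger_gap: 0.0918
[0.45888941 0.37814098 0.2913103 ] [0.1305 0.1312 0.1324 0.155  0.1559]
```

View pics/w4.png

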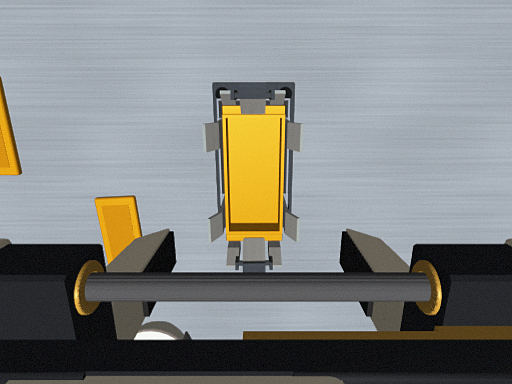

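```bash
python3 -m crank '[[0,1,-5,0,0.8],[0,2,-10,0,0.8],[0,4,-15,-3,0.8],[0,6,-20,-6,0.8],[0,8,-25,-10,0.8],[0,10,-30,-10,0.8],[0,12,-35,-10,0.8],[0,13,-40,-10,0.8],[0,13,-43,-10,0.8],[0,13,-43,-10,0.8]]';python3 -m crank '[[0,0,0,0,0],[0,0,0,0,0],[0,0,0,0,0]]'
python3 - <<'E'
from h import *
s=manip.sense(); c=cal("wrist"); p,d=manip.grab_frame("wrist"); cv2.imwrite("pics/w5.png",p)
print(s["eef_pos"],s["orientation"])
print("wrist"); [print(o) for o in parts("wrist",p,d,c=c)]
print("top"); p,d=manip.grab_frame("top");[print(o) for o in parts("top",p,d)]; cv2.imwrite("pics/t5.png",p)
E
```

```text
time: 9.75
eef_pos: [0.5862, -0.0598, 0.1853]
orientation: [-179.9, -0.2, -179.7]
force: [1.2, -0.5, -0.1]
finger_gap: 0.0922
time: 10.05
eef_pos: [0.5868, -0.0512, 0.1868]
orientation: [179.9, -0.1, -179.2]
force: [0.2, -0.1, -0.1]
finger_gap: 0.0918
[ 0.58676462 -0.05124761  0.18679834] [ 1.79930828e+02 -1.04077793e-01 -1.79226894e+02]
wrist
('tier', np.float64(0.4642), np.float64(-0.1251), 3.5, np.float64(0.35), [180, 47])
('lid', np.float64(0.4529), np.float64(0.0064), -0.7, np.float64(0.339), [319, 39])
('tier', np.float64(0.5887), np.float64(-0.0531), 0.0, np.float64(0.033), [256, 174])
('lid', np.float64(0.5921), np.float64(0.1698), 2.8, np.float64(0.07), [457, 175])
top
('lid', np.float64(0.8232), np.float64(0.0526), -88.2, np.float64(0.863), [242, 130])
('lid', np.float64(0.5911), np.float64(0.1713), 2.2, np.float64(0.046), [196, 202])
('tier', np.float64(0.4223), np.float64(0.0075), 1.2, np.float64(0.043), [250, 260])
```

View pics/w5.png

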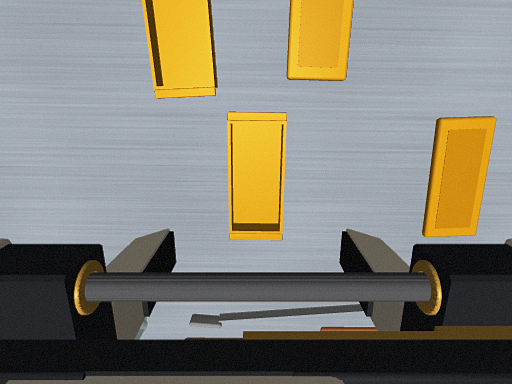

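```bash
python3 -m crank '[[0,0.1,0,-5,-0.4],[0,0.1,0,-10,-0.4],[0,0.1,0,-14,-0.4],[0,0.1,0,-16.5,-0.4],[0,0.1,0,-17.6,-0.4],[0,0.1,0,-17.6,-0.4],[0,0.1,0,-17.6,-0.4]]';  python3 -m crank '[[255,0,0,0,0],[255,0,0,0,0],[255,0,0,0,0],[255,0,0,0,0],[255,0,0,0,0],[255,0,0,0,0],[255,0,0,0,0],[255,0,0,0,0]]' 40
```

```text
time: 10.85
eef_pos: [0.5897, -0.0526, 0.013]
orientation: [180.0, 0.1, -179.7]
force: [0.2, 0.2, 0.8]
finger_gap: 0.0922
time: 11.65
eef_pos: [0.5888, -0.0533, 0.0121]
orientation: [-180.0, 0.0, -179.8]
force: [-1.0, -0.5, 5.4]
finger_gap: 0.058
```

```bash
python3 -m crank '[[255,0,0,5,0],[255,0,0,10,0],[255,-1,3,14,-0.4],[255,-3,8,18,-0.4],[255,-5,13,21,-0.4],[255,-7,18,21,-0.4],[255,-9,23,21,-0.4],[255,-11,28,21,-0.4],[255,-13.1,33,21,-0.4],[255,-13.1,38,21,-0.4]]'; python3 -m crank '[[255,0,3,0,0],[255,0,5,0,0],[255,0,5,0,0],[255,0,5,0,0],[255,0,5,0,0],[255,0,5,0,0],[255,0,5,0,0],[255,0,5,0,0]]'
cat > hand.py <<'E'
from h import *
import sys
s=manip.sense(); print(s["eef_pos"],s["orientation"],s["force"])
c=cal("wrist"); p,d=manip.grab_frame("wrist"); W=cloud(d,c); cv2.imwrite("pics/"+sys.argv[1],p)
m=max(masks(p),key=lambda a:a[1][4])[0]
cols=[]
for u in (225,256,285):
    v=np.where(m[:,u])[0].min(); z=np.median(W[v+2:v+10,u,2]); cols.append((u,v,round(z,4),np.round(at_plane(u,v-.5,c,z),4)))
print(cols)
v0=min(a[1] for a in cols)
for v in (v0+8,v0+55):
    us=np.where(m[v])[0]; z=cols[1][2]; a,b=at_plane(us.min()-.5,v,c,z),at_plane(us.max()+.5,v,c,z); print(((a+b)/2).round(4))
E
python3 hand.py w6.png
```

```text
time: 12.65
eef_pos: [0.4627, 0.2881, 0.2213]
orientation: [-179.9, -0.0, 179.9]
force: [1.0, 0.3, -0.8]
finger_gap: 0.0578
time: 13.45
eef_pos: [0.4651, 0.3363, 0.2216]
orientation: [-180.0, 0.0, 179.8]
force: [0.8, 0.6, -1.8]
finger_gap: 0.0573
[0.46506646 0.33629881 0.22164586] [-1.79994170e+02  1.21551876e-02  1.79785989e+02] [ 0.8118178   0.57097461 -1.83879883]
[(225, np.int64(124), np.float64(0.2395), array([0.3975, 0.3218, 0.2395])), (256, np.int64(123), np.float64(0.2397), array([0.3971, 0.3353, 0.2397])), (285, np.int64(102), np.float64(0.1554), array([0.3891, 0.3549, 0.1554]))]
[0.3919 0.361  0.2397]
[0.4123 0.3429 0.2397]
```

View pics/w6.png

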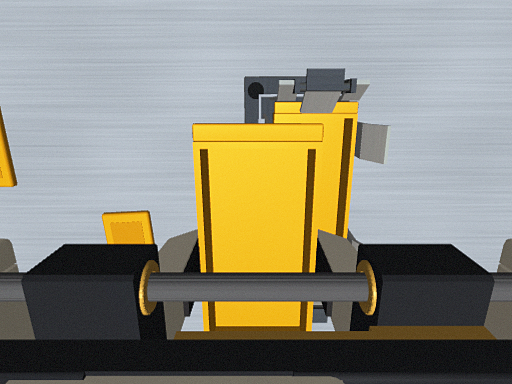

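```bash
python3 -m crank '[[255,-0.75,2,0,0],[255,-0.75,4,0,0],[255,-0.75,4,0,0],[255,-0.75,4,0,0],[255,-0.75,4,0,0],[255,-0.75,4,0,0],[255,-0.75,4,0,0],[255,-0.75,4,0,0],[255,-0.75,4,0,0]]'; python3 -m crank '[[255,0,0,0,0]]'
```

```text
time: 14.4
eef_pos: [0.4574, 0.3767, 0.2216]
orientation: [-180.0, 0.0, 179.8]
force: [0.2, 0.4, -1.1]
finger_gap: 0.0575
time: 14.5
eef_pos: [0.4573, 0.3769, 0.2216]
orientation: [180.0, 0.0, 179.8]
force: [-0.8, -0.6, -0.8]
finger_gap: 0.0578
```

```bash
python3 -m crank '[[255,0,0,-1.5,0],[255,0,0,-3,0],[255,0,0,-4,0],[255,0,0,-5,0],[255,0,0,-5.5,0],[255,0,0,-5.5,0],[255,0,0,-5.5,0]]';python3 -m crank '[[255,0,0,-0.5,0],[255,0,0,-1,0],[255,0,0,-1.5,0],[255,0,0,-2,0],[255,0,0,-2,0]]';python3 -m crank '[[255,0,0,-0.5,0],[255,0,0,-1,0],[255,0,0,-1.5,0],[255,0,0,-1.8,0],[255,0,0,-1.8,0],[255,0,0,-1.8,0]]'
```

```text
time: 15.2
eef_pos: [0.4574, 0.3772, 0.1667]
orientation: [180.0, 0.0, 179.9]
force: [0.2, 0.8, -1.1]
finger_gap: 0.0577
time: 15.7
eef_pos: [0.4577, 0.3774, 0.1463]
orientation: [180.0, 0.0, 179.8]
force: [0.8, 1.4, 2.2]
finger_gap: 0.0579
time: 16.3
eef_pos: [0.4573, 0.3771, 0.1285]
orientation: [180.0, 0.0, 179.8]
force: [2.1, 2.0, 3.2]
finger_gap: 0.0573
```

```bash
python3 -m crank '[[0,0,0,0,0],[0,0,0,0,0],[0,0,0,0,0],[0,0,0,0,0],[0,0,0,3,0],[0,0,0,7,0],[0,0,0,12,0],[0,0,0,16,0],[0,0,0,16,0]]'
cat > chk.py <<'E'
from h import *
import sys
c=cal("wrist"); p,d=manip.grab_frame("wrist"); cv2.imwrite("pics/"+sys.argv[1],p); W=cloud(d,c)
for m,s,ce in masks(p):
    if s[4]<1500: continue
    P=W[m]; print(ce.round(),P[:,:2].mean(0).round(3),np.percentile(P[:,2],[2,10,50,90,98]).round(4))
    t=P[P[:,2]>.145]
    if len(t)>50:
        A=np.c_[t[:,:2]-t[:,:2].mean(0),np.ones(len(t))]; print(" rim tilt (rad), z:",np.linalg.lstsq(A,t[:,2],rcond=None)[0].round(3))
print(manip.sense()["eef_pos"],manip.sense()["orientation"])
E
python3 chk.py w7.png
```

```text
time: 17.2
eef_pos: [0.4596, 0.3796, 0.2954]
orientation: [179.6, 0.5, 179.8]
force: [0.8, 0.5, -0.3]
finger_gap: 0.0921
[254. 172.] [0.457 0.376] [0.1304 0.1312 0.1324 0.1551 0.156 ]
 rim tilt (rad), z: [-0.107 -0.003  0.158]
[118. 223.] [0.563 0.171] [0.0066 0.0085 0.0098 0.011  0.0118]
[396. 334.] [0.437 0.413] [0.3851 0.3863 0.3881 0.3895 0.3901]
 rim tilt (rad), z: [-1.123 -0.012  0.388]
[0.45854233 0.37829283 0.29203091] [179.77565063   0.29497885 179.84029921]
```

View pics/w7.png

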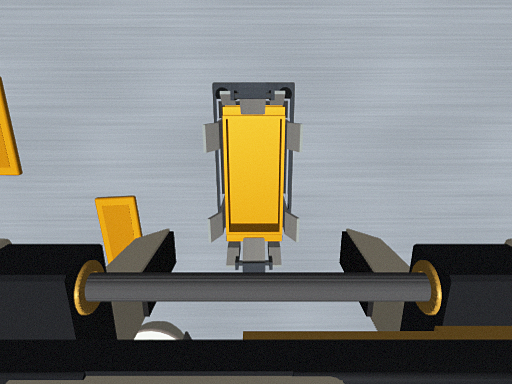

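```bash
python3 -m crank '[[0,0,-5,0,0],[0,0,-10,0,0],[0,0,-15,-3,1],[0,0,-20,-6,2],[0,0,-25,-10,3.7],[0,0,-30,-10,3.7],[0,0,-35,-10,3.7],[0,0,-40,-10,3.7],[0,0,-45,-10,3.7],[0,-1.8,-50.4,-10,3.7]]';python3 -m crank '[[0,0,0,0,0],[0,0,0,0,0],[0,0,0,0,0],[0,0,0,0,0]]'
cat > look.py <<'E'
from h import *
import sys
s=manip.sense(); c=cal("wrist"); p,d=manip.grab_frame("wrist"); cv2.imwrite("pics/w%s.png"%sys.argv[1],p)
print(s["eef_pos"],s["orientation"],s["force"])
print("wrist"); [print(*o) for o in parts("wrist",p,d,c=c) if o[4]<.2]
print("top"); p,d=manip.grab_frame("top");[print(*o) for o in parts("top",p,d)  if o[4]<.2]; cv2.imwrite("pics/t%s.png"%sys.argv[1],p)
E
python3 look.py 8
```

```text
time: 18.25
eef_pos: [0.4454, -0.0978, 0.1873]
orientation: [180.0, -0.1, -176.5]
force: [1.3, -0.3, 0.0]
finger_gap: 0.092
time: 18.65
eef_pos: [0.4463, -0.094, 0.1882]
orientation: [180.0, -0.0, -176.3]
force: [0.5, 0.9, 0.1]
finger_gap: 0.0922
[ 0.44625765 -0.09402714  0.18818451] [ 1.79962307e+02 -4.35901282e-02 -1.76279342e+02] [0.53206836 0.90655687 0.09803581]
wrist
lid 0.4215 0.0068 -0.3 0.049 [352, 151]
tier 0.4399 -0.1262 3.6 0.039 [228, 164]
top
lid 0.5915 0.1709 2.2 0.046 [196, 202]
```

View pics/w8.png

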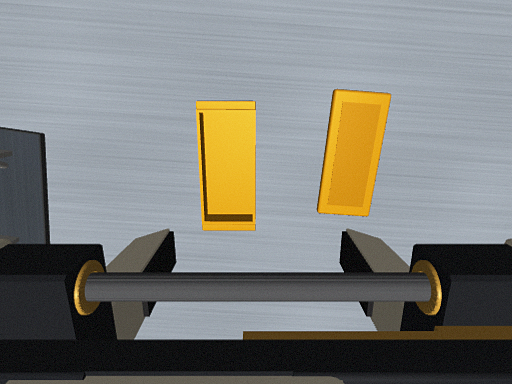

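Shift x −0.63, y −3.2, z −17.7.

```bash
python3 -m crank '[[0,-0.63,-3.2,-3,-0.1],[0,-0.63,-3.2,-7,-0.1],[0,-0.63,-3.2,-12,-0.1],[0,-0.63,-3.2,-15.5,-0.1],[0,-0.63,-3.2,-17.7,-0.1],[0,-0.63,-3.2,-17.7,-0.1],[0,-0.63,-3.2,-17.7,-0.1]]';  python3 -m crank '[[255,0,0,0,0],[255,0,0,0,0],[255,0,0,0,0],[255,0,0,0,0],[255,0,0,0,0],[255,0,0,0,0],[255,0,0,0,0],[255,0,0,0,0]]' 40
```

```text
time: 19.45
eef_pos: [0.4402, -0.1271, 0.0117]
orientation: [180.0, -0.0, -176.5]
force: [0.5, -0.6, 0.8]
finger_gap: 0.0921
time: 20.25
eef_pos: [0.4403, -0.1278, 0.0121]
orientation: [-180.0, 0.0, -176.6]
force: [-0.1, 0.6, 6.0]
finger_gap: 0.0579
```

```bash
python3 -m crank '[[255,0,0,5,0],[255,0,0,10,0],[255,0,4,15,-1],[255,0,9,19,-2],[255,0.5,14,21,-3.6],[255,1,19,21,-3.6],[255,1.7,24,21,-3.6],[255,1.7,29,21,-3.6],[255,1.7,34,21,-3.6],[255,1.7,38,21,-3.6]]'; python3 -m crank '[[255,0,4,0,0],[255,0,8,0,0],[255,0,12,0,0],[255,0,12.4,0,0],[255,0,12.4,0,0],[255,0,12.4,0,0],[255,0,12.4,0,0],[255,0,12.4,0,0]]'
python3 hand.py w9.png
```

```text
time: 21.25
eef_pos: [0.4565, 0.2352, 0.2216]
orientation: [-180.0, 0.0, 179.8]
force: [1.4, 0.4, -1.0]
finger_gap: 0.0573
time: 22.05
eef_pos: [0.4575, 0.356, 0.2216]
orientation: [-180.0, 0.0, 179.7]
force: [0.4, -0.2, -0.9]
finger_gap: 0.0576
[0.45745352 0.35597169 0.2216188 ] [-1.79961283e+02  1.64896780e-02  1.79719852e+02] [ 0.41008037 -0.18650174 -0.89466985]
[(225, np.int64(122), np.float64(0.2396), array([0.389 , 0.3416, 0.2396])), (256, np.int64(113), np.float64(0.1553), array([0.3887, 0.3547, 0.1553])), (285, np.int64(122), np.float64(0.2392), array([0.3891, 0.3678, 0.2392]))]
[0.3946 0.3763 0.1553]
[0.4279 0.3574 0.1553]
```

View pics/w9.png

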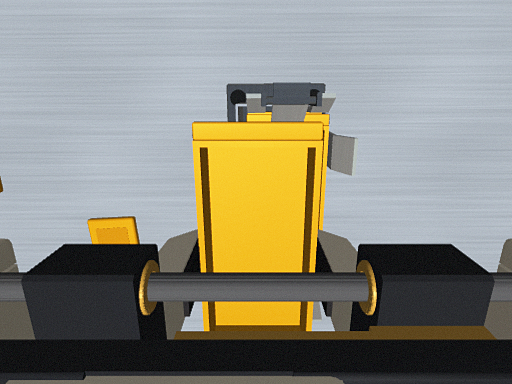

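Lip at 0.389 → tier centre 0.457. Good; y +2.05.

```bash
python3 -m crank '[[255,0.03,1,0,0],[255,0.03,2.05,0,0],[255,0.03,2.05,0,0],[255,0.03,2.05,0,0],[255,0.03,2.05,0,0],[255,0.03,2.05,0,0],[255,0.03,2.05,0,0],[255,0.03,2.05,0,0]]'; python3 -m crank '[[255,0,0,-1.5,0],[255,0,0,-3,0],[255,0,0,-4,0],[255,0,0,-5,0],[255,0,0,-5.5,0],[255,0,0,-5.5,0],[255,0,0,-5.5,0]]'
```

```text
time: 22.9
eef_pos: [0.4573, 0.3778, 0.2216]
orientation: [-180.0, 0.0, 179.8]
force: [0.1, 0.2, -1.0]
finger_gap: 0.0577
time: 23.6
eef_pos: [0.4572, 0.3782, 0.1667]
orientation: [180.0, -0.0, 179.8]
force: [-0.9, 0.6, -0.3]
finger_gap: 0.058
```

```bash
python3 -m crank '[[255,0,0,-0.5,0],[255,0,0,-1,0],[255,0,0,-1.5,0],[255,0,0,-2,0],[255,0,0,-2,0]]';python3 -m crank '[[255,0,0,-0.5,0],[255,0,0,-1,0],[255,0,0,-1.5,0],[255,0,0,-1.8,0],[255,0,0,-1.8,0],[255,0,0,-1.8,0]]'
```

```text
time: 24.1
eef_pos: [0.4577, 0.3783, 0.1465]
orientation: [180.0, 0.1, 179.8]
force: [2.3, -1.1, 3.5]
finger_gap: 0.0579
time: 24.7
eef_pos: [0.4577, 0.3783, 0.1289]
orientation: [180.0, 0.0, 179.8]
force: [2.0, -1.1, 3.6]
finger_gap: 0.0574
```

```bash
python3 -m crank '[[255,0,-0.1,0,0],[0,0,-0.1,0,0],[0,0,-0.1,0,0],[0,0,-0.1,0,0],[0,0,-0.1,0,0],[0,0,-0.1,3,0],[0,0,-0.1,7,0],[0,0,-0.1,12,0],[0,0,-0.1,16,0],[0,0,-0.1,16,0]]'; python3 chk.py w10.png
```

```text
time: 25.7
eef_pos: [0.4595, 0.3797, 0.2954]
orientation: [179.6, 0.5, 179.8]
force: [-0.8, 0.4, -0.1]
finger_gap: 0.0916
[255. 172.] [0.457 0.377] [0.1304 0.1312 0.1324 0.1551 0.1561]
 rim tilt (rad), z: [-0.151 -0.018  0.159]
[117. 223.] [0.563 0.17 ] [0.0066 0.0085 0.0098 0.0109 0.0117]
[396. 334.] [0.437 0.413] [0.3852 0.3863 0.3881 0.3894 0.39  ]
 rim tilt (rad), z: [-1.122 -0.012  0.388]
[0.45843246 0.37845786 0.29200302] [179.77134062   0.29268464 179.8462286 ]
```

View pics/w10.png

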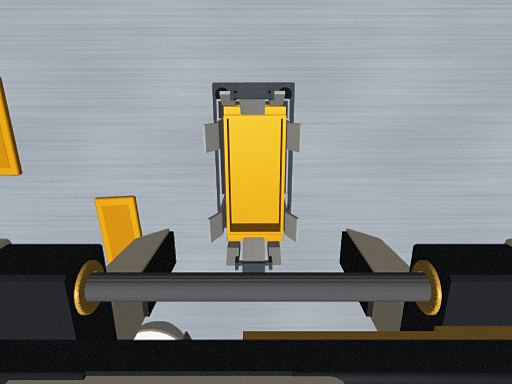

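```bash
python3 -m crank '[[0,0,-5,0,0],[0,0,-10,0,0],[0,0,-15,0,0],[0,0,-20,0,0],[0,0,-25,0,0],[0,0,-30,0,0],[0,0,-35,0,0],[0,0,-40,0,0],[0,0,-45,0,0],[0,0,-49,0,0]]' | sed -n 2p; python3 -m crank '[[0,0,-5,0,0],[0,0,-10,0,0],[0,0,-15,3,0],[0,0,-20,5,0],[0,0,-25,5,0],[0,0,-29,5,0],[0,0,-29,5,0],[0,0,-29,5,0],[0,0,-29,5,0]]'
python3 - <<'E'
from h import *
s=manip.sense(); c=cal("wrist"); p,d=manip.grab_frame("wrist"); cv2.imwrite("pics/w11.png",p); np.savez("w11.npz",p=p,d=d,f=c[0],cx=c[1],cy=c[2],R=c[3],t=c[4])
print(s["eef_pos"],s["orientation"])
for l in ["ramp","rack"]:
    for o in manip.pinpoint("wrist",l): 
        print(l,np.round(o["at"],1),round(o["conf"],2),np.round(at_plane(o["at"][1],o["at"][0],c,dict(ramp=.045).get(l,0)),4))
p,d=manip.grab_frame("top");[print(*o) for o in parts("top",p,d)  if o[4]<.2]
E
```

```text
eef_pos: [0.4554, -0.116, 0.287]
time: 27.65
eef_pos: [0.4572, -0.4011, 0.3369]
orientation: [179.9, -0.1, 179.9]
force: [-0.5, 0.3, 0.2]
finger_gap: 0.0917
[ 0.45719432 -0.4011353   0.33692976] [ 1.79853627e+02 -1.12862450e-01  1.79924487e+02]
ramp [128.1 276.1] 0.74 [ 0.4184 -0.3744  0.045 ]
rack [167.7 267.8] 0.72 [ 0.4848 -0.384   0.    ]
lid 0.5912 0.1709 2.2 0.046 [196, 202]
lid 0.4216 0.0079 -0.7 0.057 [249, 260]
```

View pics/w11.png

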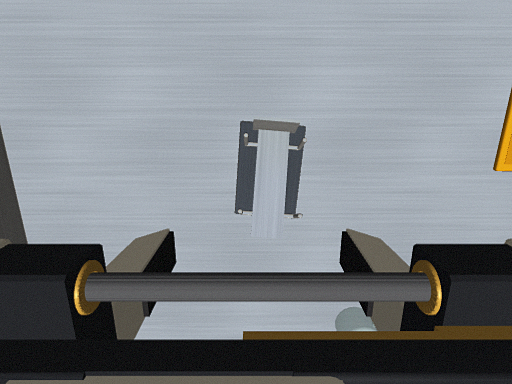

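```bash
cat > rk.py <<'E'
from h import *
z=np.load("w11.npz"); cw=(float(z["f"]),float(z["cx"]),float(z["cy"]),z["R"],z["t"])
t0=np.load("top0.npz")
for nm,p,d,c,(v0,v1,u0,u1) in [("wrist",z["p"],z["d"],cw,(110,245,225,315)),("top",t0["p"],t0["d"],cal("top"),(205,275,355,412))]:
    W=cloud(d,c)[v0:v1,u0:u1]; P=W.reshape(-1,3); P=P[(P[:,2]>.05)&(P[:,2]<.098)]
    # ransac plane
    rng=np.random.default_rng(0); best=0
    for _ in range(500):
        q=P[rng.choice(len(P),3,False)]; n=np.cross(q[1]-q[0],q[2]-q[0]); 
        if np.linalg.norm(n)<1e-9: continue
        n/=np.linalg.norm(n); i=abs((P-q[0])@n)<.004
        if i.sum()>best: best=i.sum(); I=i
    Q=P[I]; m=Q.mean(0); _,_,V=np.linalg.svd(Q-m); n=V[2]*np.sign(V[2,2])
    up=np.array([-n[0],-n[1]])/np.hypot(n[0],n[1])
    print(nm,len(Q),"slope",np.degrees(np.arccos(n[2])).round(2),"yaw of upslope",np.degrees(np.arctan2(up[1],up[0])).round(2))
    r=cv2.minAreaRect((Q[:,:2]*1000).astype(np.float32)); print("  rect",np.round(r[0],1),np.round(r[1],1),round(r[2],2),"mean",m.round(4))
    S=np.tan(np.arccos(n[2])); print("  dist from mean down to z=45:",(m[2]-.045)/S, "low end:",m[:2]-up*(m[2]-.045)/S)
    # base plate: dark pixels
    g=p[v0:v1,u0:u1].max(2); k=((g<100)&(W[...,2]<.03)&(W[...,2]>-.015)).astype(np.uint8) if nm=="wrist" else ((g<75)&(W[...,2]<.03)).astype(np.uint8)
    n_,l,s,_=cv2.connectedComponentsWithStats(k); vs,us=np.where(np.isin(l,[i for i in range(1,n_) if s[i,4]>60]))
    B=np.array([at_plane(u+u0,v+v0,c,.01)[:2] for u,v in zip(us,vs)])*1000; r=cv2.minAreaRect(B.astype(np.float32)); print("  base",len(B),np.round(r[0],1),np.round(r[1],1),round(r[2],2))
p=z["p"][105:250,220:320]; cv2.imwrite("pics/w11c.png",cv2.resize(p,None,fx=4.1,fy=4.1,interpolation=cv2.INTER_CUBIC))
E
python3 rk.py
```

```text
wrist 2956 slope 21.78 yaw of upslope -4.7
  rect [ 493.1 -385.8] [ 78.9 124.5] 83.93 mean [ 0.4943 -0.3837  0.0744]
  dist from mean down to z=45: 0.0735889783979041 low end: [ 0.42098075 -0.37761578]
  base 2471 [ 488.  -383.4] [ 99.5 148.9] 85.34
top 599 slope 21.25 yaw of upslope -1.51
  rect [ 493. -380.] [ 79.9 138.3] 86.28 mean [ 0.4959 -0.3817  0.0744]
  dist from mean down to z=45: 0.07560440001039927 low end: [ 0.42030436 -0.37975386]
  base 706 [ 490.  -381.6] [100.3 149.2] 85.43
```

View pics/w11c.png

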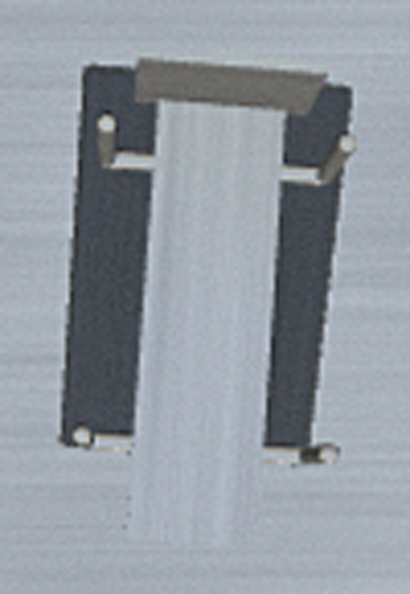

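```bash
python3 -m crank '[[0,0,5,0,0],[0,0,10,0,0],[0,0,15,-4,0],[0,-1,20,-8,0],[0,-2,25,-12,-0.5],[0,-3,30,-15,-0.5],[0,-3.55,35,-15,-0.5],[0,-3.55,39,-15,-0.5],[0,-3.55,40.85,-15,-0.5],[0,-3.55,40.85,-15,-0.5]]' | sed -n 2p;python3 -m crank '[[0,0,0,0,0],[0,0,0,0,0],[0,0,0,0,0],[0,0,0,0,0]]'; python3 look.py 12
```

```text
eef_pos: [0.4204, 0.0122, 0.1884]
time: 29.25
eef_pos: [0.4219, 0.0042, 0.1887]
orientation: [-180.0, 0.0, 179.2]
force: [0.2, -1.1, -0.3]
finger_gap: 0.0917
[0.42190109 0.00419172 0.1887349 ] [-1.79987461e+02  2.18583104e-02  1.79194796e+02] [ 0.23974671 -1.13791892 -0.30473315]
wrist
lid 0.4213 0.0071 -0.5 0.031 [261, 167]
top
lid 0.5913 0.1712 1.9 0.046 [196, 202]
```

View pics/w12.png

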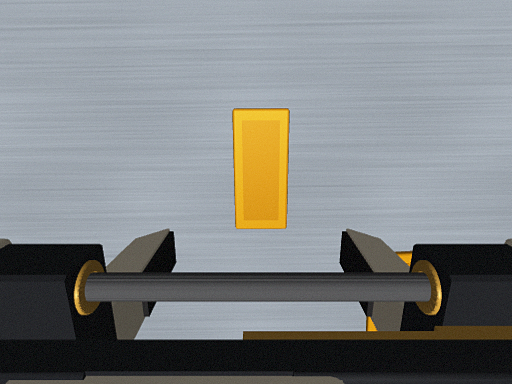

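```bash
python3 -m crank '[[0,-0.05,0.2,-5,0.2],[0,-0.05,0.2,-10,0.2],[0,-0.05,0.2,-14,0.2],[0,-0.05,0.2,-16.5,0.2],[0,-0.05,0.2,-17.8,0.2],[0,-0.05,0.2,-18.4,0.2],[0,-0.05,0.2,-18.4,0.2],[0,-0.05,0.2,-18.4,0.2]]';  python3 -m crank '[[255,0,0,0,0],[255,0,0,0,0],[255,0,0,0,0],[255,0,0,0,0],[255,0,0,0,0],[255,0,0,0,0],[255,0,0,0,0],[255,0,0,0,0]]' 8
```

```text
time: 30.15
eef_pos: [0.4218, 0.0074, 0.0051]
orientation: [180.0, 0.1, 179.5]
force: [-0.0, -0.7, -0.6]
finger_gap: 0.0921
time: 30.95
eef_pos: [0.4214, 0.0076, 0.0048]
orientation: [180.0, 0.0, 179.5]
force: [-0.6, 0.1, 5.6]
finger_gap: 0.0599
```

```bash
python3 -m crank '[[255,0,0,3,0],[255,0,0,7,0],[255,0,-3,11,0],[255,1,-7,15,-1],[255,2,-11,19,-2],[255,3,-15,19,-4.1],[255,4,-19,19,-4.1],[255,5,-23,19,-4.1],[255,6.36,-27,19,-4.1],[255,6.36,-31,19,-4.1]]'| sed -n 2p;python3 -m crank '[[255,0,-3,0,0],[255,0,-6,0,0],[255,0,-8,0,0],[255,0,-8,0,0],[255,0,-8,0,0],[255,0,-8,0,0],[255,0,-8,0,0]]';python3 hand.py w13.png
```

```text
eef_pos: [0.4861, -0.3035, 0.1941]
time: 32.65
eef_pos: [0.4853, -0.3807, 0.1945]
orientation: [179.9, -0.0, 175.6]
force: [-0.0, 0.3, -1.2]
finger_gap: 0.0597
[ 0.48528157 -0.38073803  0.1944614 ] [ 1.79944773e+02 -4.26223951e-03  1.75565256e+02] [-0.01659975  0.26151721 -1.21512587]
[(225, np.int64(120), np.float64(0.1988), array([ 0.4159, -0.3914,  0.1988])), (256, np.int64(121), np.float64(0.1996), array([ 0.4174, -0.3767,  0.1996])), (285, np.int64(120), np.float64(0.1991), array([ 0.4181, -0.3629,  0.1991]))]
[ 0.421  -0.376   0.1996]
[ 0.444  -0.3778  0.1996]
```

View pics/w13.png

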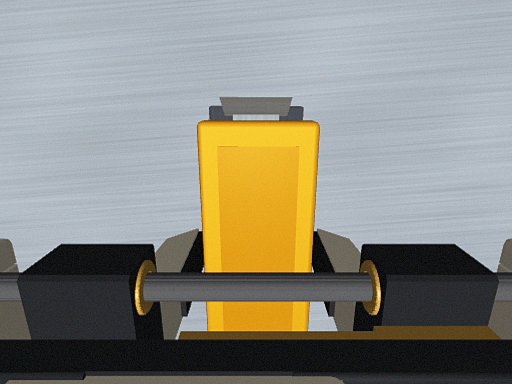

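```bash
python3 -m crank '[[255,0,-0.15,-2.5,0],[255,0,-0.15,-5,0],[255,0,-0.15,-7,0],[255,0,-0.15,-8.4,0],[255,0,-0.15,-8.4,0],[255,0,-0.15,-8.4,0]]';python3 -m crank '[[255,0,0,-0.5,0],[255,0,0,-1,0],[255,0,0,-1.5,0],[255,0,0,-1.5,0]]'; python3 -m crank '[[255,0,0,-0.5,0],[255,0,0,-1,0],[255,0,0,-1.5,0],[255,0,0,-1.5,0]]'; python3 - <<'E'
from h import *
p,d=manip.grab_frame("wrist"); cv2.imwrite("pics/w14.png",p)
p,d=manip.grab_frame("scene"); cv2.imwrite("pics/s14.png",cv2.resize(p[120:260,60:240],None,fx=4,fy=4))
E
```

```text
time: 33.3
eef_pos: [0.4851, -0.3839, 0.111]
orientation: [-180.0, 0.0, 175.5]
force: [-0.6, -0.2, -0.4]
finger_gap: 0.0599
time: 33.7
eef_pos: [0.4845, -0.3838, 0.095]
orientation: [180.0, -0.0, 175.4]
force: [-0.6, -0.7, 0.7]
finger_gap: 0.0601
time: 34.1
eef_pos: [0.4842, -0.3835, 0.0795]
orientation: [180.0, -0.1, 175.4]
force: [-0.5, 0.3, -0.2]
finger_gap: 0.0596
```

View pics/w14.png

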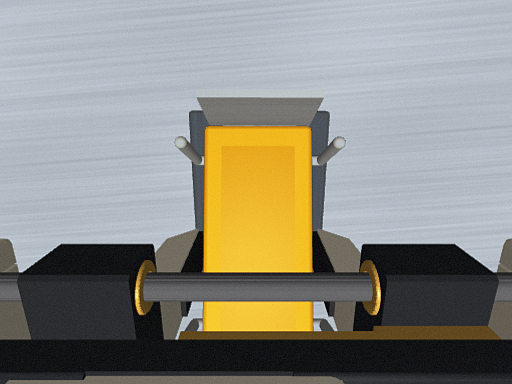

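View pics/s14.png

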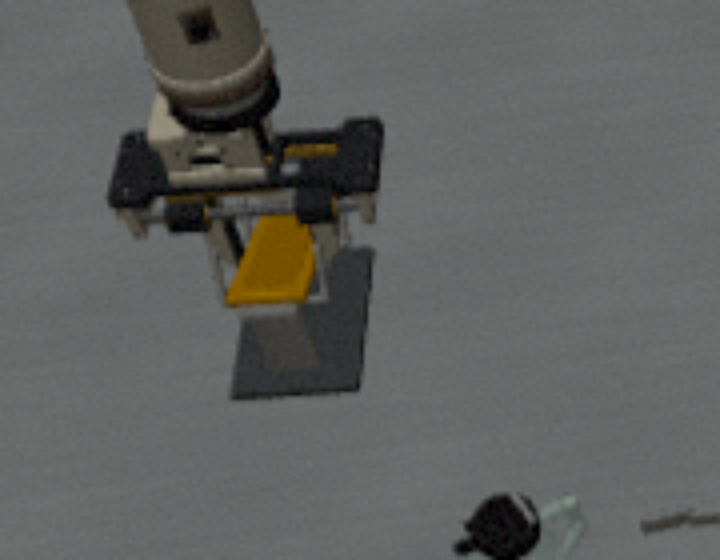

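```bash
python3 -m crank '[[255,0,0,-0.2,0],[255,0,0,-0.2,0]]'; python3 -m crank '[[255,0,0,-0.2,0],[255,0,0,-0.2,0]]'; python3 - <<'E'
from h import *
c=cal("wrist");p,d=manip.grab_frame("wrist"); W=cloud(d,c)
m=max(masks(p),key=lambda a:a[1][4])[0]; m=cv2.erode(m.astype(np.uint8),np.ones((9,9)))>0; m[240:]=0
P=W[m]; A=np.c_[P[:,:2]-P[:,:2].mean(0),np.ones(len(P))]; k=np.linalg.lstsq(A,P[:,2],rcond=None)[0]; print("slope",np.degrees(np.arctan(np.hypot(k[0],k[1]))),P.mean(0))
E
```

```text
time: 34.4
eef_pos: [0.4848, -0.3839, 0.0785]
orientation: [-180.0, 0.0, 175.4]
force: [-0.3, -0.3, 0.7]
finger_gap: 0.06
time: 34.6
eef_pos: [0.4849, -0.384, 0.0766]
orientation: [-180.0, 0.0, 175.4]
force: [0.2, -0.6, -0.3]
finger_gap: 0.0596
slope 15.223705491671819 [ 0.45244707 -0.38196883  0.06934327]
```

```bash
python3 -m crank '[[255,0,0,-0.15,0],[255,0,0,-0.15,0]]'; python3 -m crank '[[0,0,0,0,0],[0,0,0,0,0],[0,0,0,0,0],[0,0,0,0,0],[0,0,0,0,0],[0,0,0,2,0],[0,0,0,6,0],[0,0,0,11,0],[0,0,0,11,0],[0,0,0,11,0]]'; cat > lidchk.py <<'E'
from h import *
import sys
c=cal("wrist");p,d=manip.grab_frame("wrist"); W=cloud(d,c); cv2.imwrite("pics/"+sys.argv[1],p); K=int(sys.argv[2])
m=max(masks(p),key=lambda a:a[1][4])[0]; e=cv2.erode(m.astype(np.uint8),np.ones((5,5)))>0
P=W[e]; A=np.c_[P[:,:2]-P[:,:2].mean(0),np.ones(len(P))]; k=np.linalg.lstsq(A,P[:,2],rcond=None)[0]; print("slope",np.degrees(np.arctan(np.hypot(k[0],k[1]))),np.degrees(np.arctan2(k[1],k[0])),P.mean(0))
ya=np.radians(-4.6); sl=np.radians(22)
h=np.array([np.cos(ya),np.sin(ya),0]); X=h*np.cos(sl)+[0,0,np.sin(sl)]; Y=np.array([-np.sin(ya),np.cos(ya),0]); Z=np.cross(X,Y); O=np.array([.4205,-.3773,.045])
Q=(P-O)@np.c_[X,Y,Z]; print("ramp frame pct x",np.percentile(Q[:,0],[0.5,50,99.5]).round(4),"y",np.percentile(Q[:,1],[.5,50,99.5]).round(4),"z",np.percentile(Q[:,2],[2,50,98]).round(4))
# mask fit : project K*10mm plane in ramp frame
R=np.c_[X,Y,Z]
c2=(c[0],c[1],c[2],c[3]@R,c[3]@O+c[4])
x,er=fit(m,c2,LID,np.array([.07,0,0]),z0=0.01*(K-1)); print("fit ramp frame x,y mm,yaw deg",(x[:2]*1000).round(1),np.degrees(x[2]).round(2),er)
print(manip.sense()["eef_pos"])
E
python3 lidchk.py w15.png 1
```

```text
time: 34.85
eef_pos: [0.4851, -0.384, 0.076]
orientation: [-180.0, 0.0, 175.4]
force: [-2.0, 1.3, 7.4]
finger_gap: 0.0595
time: 35.85
eef_pos: [0.4857, -0.3846, 0.1868]
orientation: [-179.9, 0.2, 175.4]
force: [-0.7, 0.1, -0.6]
finger_gap: 0.0918
slope 17.683188173263087 -5.204694776074109 [ 0.48479505 -0.3843013   0.08301808]
ramp frame pct x [0.0081 0.075  0.1377] y [-0.0293 -0.0022  0.0257] z [0.0083 0.0098 0.0113]
fit ramp frame x,y mm,yaw deg [72.  -1.8] 0.04 0.03321810456252866
[ 0.48461557 -0.38375626  0.18498165]
```

View pics/w15.png

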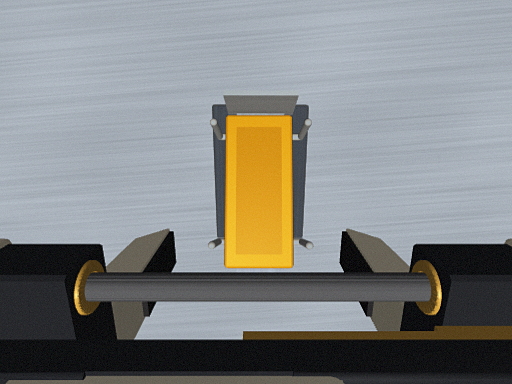

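```bash
python3 -m crank '[[0,0,4,3,0],[0,1,8,3,1],[0,2,13,3,2],[0,3,18,3,3],[0,4,23,3,4],[0,5,28,3,5],[0,6,33,3,6.7],[0,7,38,3,6.7],[0,8,42,3,6.7],[0,9,46,3,6.7]]'| sed -n 2p;python3 -m crank '[[0,1,5,0,0],[0,1.7,9.5,-2,0],[0,1.7,9.5,-2,0],[0,1.7,9.5,-2,0],[0,1.7,9.5,-2,0],[0,1.7,9.5,-2,0],[0,1.7,9.5,-2,0]]'; python3 look.py 16
```

```text
eef_pos: [0.5735, 0.079, 0.2129]
time: 37.6
eef_pos: [0.5921, 0.1692, 0.1953]
orientation: [-180.0, 0.0, -178.0]
force: [-0.4, 0.8, 0.2]
finger_gap: 0.092
[0.59214577 0.16916297 0.19533515] [-1.79970137e+02  2.50293990e-02 -1.78010173e+02] [-0.3988934   0.78941735  0.15064034]
wrist
lid 0.5916 0.1708 2.7 0.028 [259, 166]
top
```

View pics/w16.png

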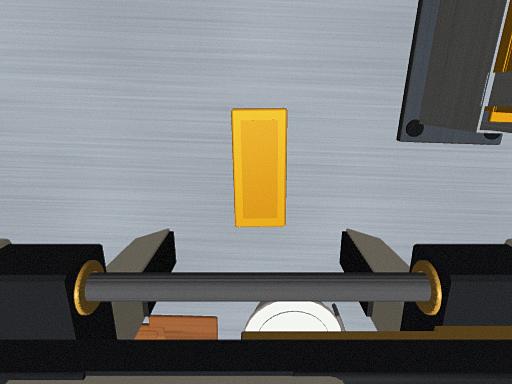

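```bash
python3 -m crank '[[0,-0.05,0.15,-5,0.3],[0,-0.05,0.15,-10,0.3],[0,-0.05,0.15,-14,0.3],[0,-0.05,0.15,-16.5,0.3],[0,-0.05,0.15,-18.2,0.3],[0,-0.05,0.15,-19.05,0.3],[0,-0.05,0.15,-19.05,0.3],[0,-0.05,0.15,-19.05,0.3]]';  python3 -m crank '[[255,0,0,0,0],[255,0,0,0,0],[255,0,0,0,0],[255,0,0,0,0],[255,0,0,0,0],[255,0,0,0,0],[255,0,0,0,0],[255,0,0,0,0]]' 8
```

```text
time: 38.5
eef_pos: [0.5925, 0.1729, 0.0059]
orientation: [180.0, 0.1, -177.6]
force: [0.3, 0.4, 0.6]
finger_gap: 0.0916
time: 39.3
eef_pos: [0.5915, 0.1726, 0.0049]
orientation: [180.0, 0.0, -177.6]
force: [-0.4, -0.0, 4.3]
finger_gap: 0.0597
```

```bash
python3 -m crank '[[255,0,0,3,0],[255,0,0,7,0],[255,-1,-4,11,0],[255,-2,-8,15,-1],[255,-3,-12,19,-2],[255,-4,-17,19,-4],[255,-5,-22,19,-7],[255,-6,-27,19,-7],[255,-7,-32,19,-7],[255,-8,-36,19,-7]]'| sed -n 2p;python3 -m crank '[[255,-1,-5,0,0],[255,-2,-10,0,0],[255,-2.7,-15,0,0],[255,-2.7,-19.4,0,0],[255,-2.7,-19.4,0,0],[255,-2.7,-19.4,0,0],[255,-2.7,-19.4,0,0],[255,-2.7,-19.4,0,0]]';python3 hand.py w17.png
```

```text
eef_pos: [0.5135, -0.1769, 0.1945]
time: 41.1
eef_pos: [0.4879, -0.3669, 0.1943]
orientation: [179.9, -0.0, 175.6]
force: [0.1, 0.0, -0.5]
finger_gap: 0.0596
[ 0.48787959 -0.36694308  0.19429468] [ 1.79929865e+02 -1.18689742e-02  1.75621621e+02] [ 0.05269244  0.02050306 -0.48951898]
[(225, np.int64(115), np.float64(0.1271), array([ 0.419 , -0.3847,  0.1271])), (256, np.int64(115), np.float64(0.1283), array([ 0.4206, -0.3632,  0.1283])), (285, np.int64(121), np.float64(0.1992), array([ 0.4211, -0.3492,  0.1992]))]
[ 0.4264 -0.3626  0.1283]
[ 0.4598 -0.3651  0.1283]
```

View pics/w17.png

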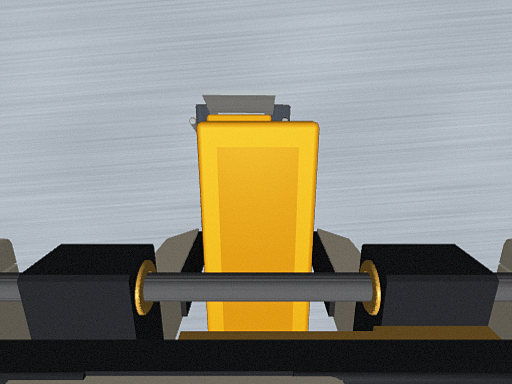

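```bash
python3 -m crank '[[255,-0.69,-1.5,0,-0.2],[255,-0.69,-1.5,0,-0.2],[255,-0.69,-1.5,0,-0.2],[255,-0.69,-1.5,0,-0.2],[255,-0.69,-1.5,0,-0.2],[255,-0.69,-1.5,0,-0.2],[255,-0.69,-1.5,0,-0.2]]'; python3 -m crank '[[255,0,0,-2.5,0],[255,0,0,-5,0],[255,0,0,-7,0],[255,0,0,-7,0],[255,0,0,-7,0]]'
```

```text
time: 41.85
eef_pos: [0.4803, -0.3839, 0.1945]
orientation: [180.0, -0.0, 175.3]
force: [0.1, -1.0, -0.7]
finger_gap: 0.0597
time: 42.35
eef_pos: [0.4802, -0.3842, 0.1247]
orientation: [180.0, -0.0, 175.3]
force: [0.3, -0.4, 0.4]
finger_gap: 0.0599
```

```bash
python3 -m crank '[[255,0.1,0.15,-0.5,0],[255,0.1,0.15,-1,0],[255,0.1,0.15,-1.5,0],[255,0.1,0.15,-2,0],[255,0.1,0.15,-2.5,0],[255,0.1,0.15,-3,0],[255,0.1,0.15,-3.5,0],[255,0.1,0.15,-3.5,0]]'; python3 -m crank '[[255,0,0,-0.2,0],[255,0,0,-0.2,0]]'; python3 -m crank '[[255,0,0,-0.15,0],[255,0,0,-0.15,0]]'
```

```text
time: 43.15
eef_pos: [0.4806, -0.3823, 0.0885]
orientation: [180.0, -0.1, 175.2]
force: [-1.4, -0.5, -0.3]
finger_gap: 0.0599
time: 43.35
eef_pos: [0.481, -0.3826, 0.0873]
orientation: [180.0, -0.0, 175.2]
force: [-0.8, -0.4, 0.4]
finger_gap: 0.0601
time: 43.55
eef_pos: [0.4813, -0.3827, 0.0861]
orientation: [-180.0, 0.0, 175.2]
force: [0.1, 0.0, 0.1]
finger_gap: 0.0597
```

```bash
python3 -m crank '[[255,0,0,-0.1,0],[255,0,0,-0.1,0]]'; python3 -m crank '[[0,0,0,0,0],[0,0,0,0,0],[0,0,0,0,0],[0,0,0,0,0],[0,0,0,0,0],[0,0,0,2,0],[0,0,0,6,0],[0,0,0,11,0],[0,0,0,11,0],[0,0,0,11,0]]'; python3 lidchk.py w18.png 2
```

```text
time: 43.75
eef_pos: [0.4814, -0.3828, 0.0858]
orientation: [-180.0, 0.0, 175.2]
force: [-1.1, 0.8, 4.0]
finger_gap: 0.0596
time: 44.75
eef_pos: [0.4822, -0.3834, 0.1969]
orientation: [-179.9, 0.2, 175.2]
force: [-0.8, -0.3, -0.7]
finger_gap: 0.0922
slope 17.973329503594815 -5.092893506261509 [ 0.48166596 -0.38310566  0.09239507]
ramp frame pct x [0.0084 0.0755 0.1383] y [-0.0284 -0.0012  0.0266] z [0.0183 0.0198 0.0213]
fit ramp frame x,y mm,yaw deg [72.5 -0.9] -0.15 0.030977198944719415
[ 0.48118787 -0.38258995  0.1951635 ]
```

View pics/w18.png

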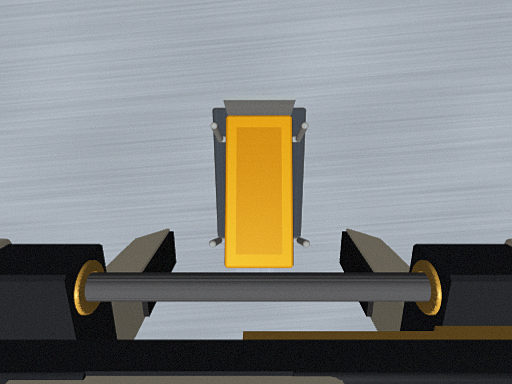

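```bash
python3 -m crank '[[0,0,0,4,0],[0,-2,5,8,0],[0,-4,10,10,0],[0,-6,15,10,0],[0,-8,20,10,0],[0,-8,25,10,0],[0,-8,30,10,0],[0,-8,30,10,0]]'; python3 - <<'E'
from h import *
p,d=manip.grab_frame("top"); cv2.imwrite("pics/t19.png",p)
W=cloud(d,cal("top"))
for m,s,ce in masks(p): print(s,ce.round(),np.percentile(W[m][:,2],[10,50,90]).round(3))
p,d=manip.grab_frame("scene"); cv2.imwrite("pics/s19.png",p)
E
```

```text
time: 45.6
eef_pos: [0.3995, -0.0787, 0.2937]
orientation: [179.9, -0.2, 175.5]
force: [0.1, -0.3, 0.2]
finger_gap: 0.0916
[215 122  87  16 594] [242. 130.] [0.007 0.011 0.015]
[374 217  29  48 999] [388. 241.] [0.07  0.092 0.111]
[  98  219   31   53 1221] [112. 245.] [0.128 0.133 0.156]
```

View pics/t19.png

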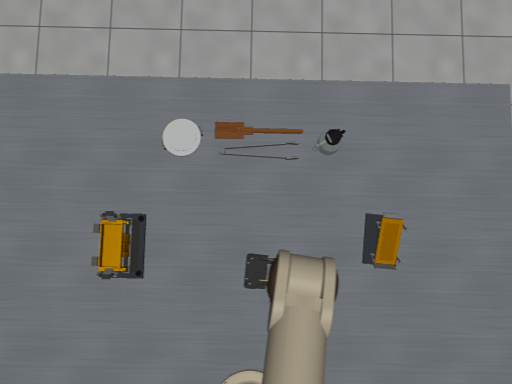

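View pics/s19.png

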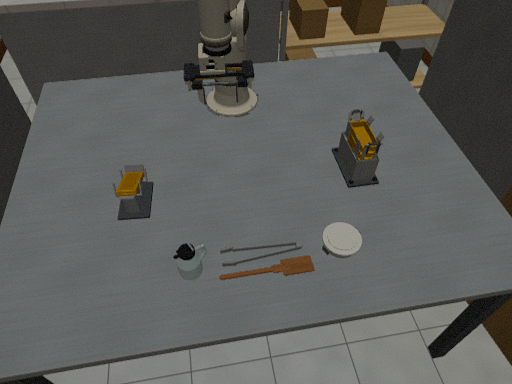

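```bash
python3 - <<'E'
from h import *
p,d=manip.grab_frame("top"); W=cloud(d,cal("top"))
for m,s,ce in masks(p):
    if abs(ce[1]-243)>20: continue
    P=W[cv2.erode(m.astype(np.uint8),np.ones((3,3)))>0]
    if ce[0]<200: P=P[(P[:,2]>.12)&(P[:,2]<.141)&(abs(P[:,0]-.457)<.05)&(abs(P[:,1]-.3765)<.02)]
    for _ in range(4):
        mu=P.mean(0); n=np.linalg.svd(P-mu)[2][2]; n*=np.sign(n[2]); r=(P-mu)@n; P=P[abs(r)<2.5*r.std()+1e-4]
    print(len(P),mu.round(4),"tilt",np.degrees(np.arccos(n[2])).round(2),"n",n.round(3))
E
```

```text
846 [ 0.4842 -0.3795  0.0962] tilt 73.91 n [-0.203 -0.939  0.277]
489 [0.4571 0.378  0.1319] tilt 0.5 n [-0.     0.009  1.   ]
```

```bash
python3 - <<'E'
from h import *
from scipy.optimize import least_squares
p,d=manip.grab_frame("top"); W=cloud(d,cal("top"))
for m,s,ce in masks(p):
    if not(abs(ce[1]-243)<20 and ce[0]>300): continue
    P=W[cv2.erode(m.astype(np.uint8),np.ones((5,5)))>0]; P=P[(P[:,2]>.05)&(P[:,2]<.14)]; mu=P.mean(0); q=P-mu
    r=least_squares(lambda k:q[:,0]*k[0]+q[:,1]*k[1]+k[2]-q[:,2],[.4,0,0],loss="soft_l1",f_scale=.002).x
    print(mu,np.degrees(np.arctan(np.hypot(r[0],r[1]))),np.degrees(np.arctan2(r[1],r[0])))
E
```

```text
[ 0.48411227 -0.3809654   0.09131551] 21.998650465261644 -3.461413130197747
```

Lid tilt is 22.0°, matching the ramp, and the tier is level at catch height. Handing in.

```bash
python3 -c "
from workcell import manip
print(manip.finish_job())"
```

```text
the job is handed in; nothing more can be done
None
```

I loaded all three tiers present into the dispenser and laid both lids present on the rack. I then handed the job in at about 46 s.

- **Tiers:** after each push the rim read 155 mm, the height at which the catches hold it. At the end the top tier was tilted about 0.5° and within about 2 mm of the axis. The two tiers below it can't be seen.
- **Lids:** a robust fit put the top lid at 22.0°, the ramp's own slope. When laid, it was about 72 mm up the slope and 1 mm off the middle. The lower lid measured 72 mm and −2 mm before it was covered.
- **Failed or disagreeing checks:** some cruder plane fits disagreed with these. They gave 15–18° for the lids (one gave 74°) and a false rim tilt of up to 0.15 rad. I put this down to stray depth points at the edges, because the robust fit and the flat heights in the ramp's frame contradict them. I didn't measure how far the bystanders had moved, but in the last pictures they looked unmoved, and no loose parts remained.

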